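# Set up a duplicating flask over a plaster cast

## Task

Set up the duplicating flask for the yellow cast, from the bottom up: drop the orange riser disc that fits into the recess of the metal base (the other one is for a bigger flask), stand the yellow cast upright and centred on it, lower the blue bell over the cast until it sits fully down on the base without knocking the cast, and last put the red pouring cup, spigot down, fully into the bell's neck. Leave the white cast and the brown dropper bottle where they stand.

Things in the scene. Friction and masses are not known exactly. Their poses are not given: they have to be found in the camera images.
- flask_base: Fixed base of the flask: flat aluminium disc 132 mm across and 9 mm thick; on it a raised dark ring 94 mm across and 6 mm high (top 15 mm above the bench) whose round middle is the riser recess, 56 mm across, 6 mm deep. Origin: centre of its underside, on the bench; z up. It is found in different places.
- recess (a point): Centre of the floor of the recess in the flask base, 9 mm above the bench. The small riser's underside rests here; the bell's lower edge rests at this same height on the disc, round the raised ring. z up.
- riser_small: Orange plastic disc 50 mm across, 16 mm thick, small black dot on its top, bevelled edges: drops into the 56 mm recess and then stands 10 mm above the raised ring. About 50 g. Origin: centre of its underside, lying flat on the bench, z up.
- riser_large: Orange plastic disc like the other but 65 mm across, 16 mm thick: too wide for the recess, it stays on top of the raised ring. It may be tried, but must not be in the flask at the end. Origin: centre of its underside, z up.
- cast_yellow: Yellow plaster cast of a lower jaw, 27 mm high: a D-shaped base block 14 mm high, 53 mm along its x (straight back at -x, rounded front at +x), 71 mm along its y, with an arch of teeth on top. Take it by the block, across x (53 mm), at the middle of y. About 90 g. Origin: centre of its underside, z up. Any way round will do on the riser.
- bell: Clear blue plastic bell, open below, 112 mm high, about 0.22 kg; its wall goes round the base's raised ring. Flared lower lip 120 mm across (111 inside), straight wall 112 mm (103 inside) to 60 mm height, sloping shoulder to 78 mm, then an upright round neck 46 mm across (37 mm bore) up to 112 mm: lift it by the neck. Origin: centre of its open underside, z up, upright at the start.
- neck_rim (a point): Centre of the top rim of the bell's neck, 112 mm above the bell's origin; moves with the bell.
- pour_cup: Red plastic pouring cup, open above, 40 mm high, about 50 g: collar 56 mm across from 14 to 40 mm height, below it a spigot 29 mm across (25 mm at the tip), on which it stands. The spigot goes into the 37 mm bore of the neck until the collar's underside rests on the rim, the origin then 14 mm below the rim. Origin: centre of the spigot's lower end, z up.
- cast_white: White plaster cast of an upper jaw, same size as the yellow one (53 x 71 x 27 mm). To be left alone. Origin: centre of its underside, z up.
- dropper_bottle: Brown dropper bottle with a black bulb, 33 mm across, 102 mm high, standing alone at the back of the work area in front of the tape roll. To be left alone. Origin: centre of its underside.
Not all that is in view belongs to the job. What is shaped like the riser_small but green is not meant.

How it is judged:
On the way, in this order (a step that is already met when the one before it is completed fails the run):
1. the small riser lies in the recess, let go (horizontal distance between riser_small and recess below 0.006 m and z of riser_small in the frame of recess between -0.003 and 0.0025 m and angle between riser_small's own z axis and vertical below 0.05 rad and contact force between the fingers and riser_small below 0.2 N), for 0.2 s.
2. the yellow cast stands on the riser, let go (horizontal distance between riser_small and recess below 0.006 m and z of riser_small in the frame of recess between -0.003 and 0.0025 m and angle between riser_small's own z axis and vertical below 0.05 rad and horizontal distance between cast_yellow and recess below 0.012 m and z of cast_yellow in the frame of recess between 0.013 and 0.019 m and angle between cast_yellow's own z axis and vertical below 0.06 rad and contact force between the fingers and cast_yellow below 0.2 N), for 0.2 s.
3. the bell sits on the base round the cast, let go (horizontal distance between riser_small and recess below 0.006 m and z of riser_small in the frame of recess between -0.003 and 0.0025 m and angle between each of riser_small, bell's own z axis and vertical below 0.05 rad and horizontal distance between cast_yellow and recess below 0.012 m and z of cast_yellow in the frame of recess between 0.013 and 0.019 m and angle between cast_yellow's own z axis and vertical below 0.06 rad and horizontal distance between bell and recess below 0.008 m and z of bell in the frame of recess between -0.003 and 0.003 m and contact force between the fingers and bell below 0.2 N), for 0.2 s.
At the end, for the whole second after the job is handed in: Small riser flat on the recess floor (6 mm of centre); yellow cast upright on it (12 mm); bell upright, down on the base disc (3 mm in height, 8 mm of centre); pouring cup upright in the neck, collar on the rim (3 mm in height, 8 mm of centre); all at rest (horizontal distance between riser_small and recess below 0.006 m and z of riser_small in the frame of recess between -0.003 and 0.0025 m and angle between each of riser_small, bell's own z axis and vertical below 0.05 rad and horizontal distance between cast_yellow and recess below 0.012 m and z of cast_yellow in the frame of recess between 0.013 and 0.019 m and angle between each of cast_yellow, pour_cup's own z axis and vertical below 0.06 rad and horizontal distance between bell and recess below 0.008 m and z of bell in the frame of recess between -0.003 and 0.003 m and horizontal distance between pour_cup and neck_rim below 0.008 m and z of pour_cup in the frame of neck_rim between -0.017 and -0.011 m and linear speed of each of riser_small, cast_yellow, bell, pour_cup below 0.02 m/s); the robot touches nothing.
It fails at once if the bell is knocked against the cast (over 8 N) (contact force between bell and cast_yellow above 8 N).
It fails at once if the white cast is moved by more than 25 mm (distance of cast_white from where it was at the start of the episode above 0.025 m).
It fails at once if the dropper bottle is moved by more than 25 mm (distance of dropper_bottle from where it was at the start of the episode above 0.025 m).
It also fails if it takes over 96 s, if anything falls off the work surface, if the arm or the gripper's body presses on something with over 40 N, if the wrist force passes 120 N, or if a joint passes its speed limit or range.

## Robot

A 7-joint arm with a two-finger parallel gripper is mounted at the origin on a cart in front of the work surface, level with it; the furniture and walls round the work are solid. World frame = base frame: x ahead of the robot, y to its left, z up, the work surface at z = 0. Lengths are in m, angles in rad, forces in N, time in s.
With the tool pointing down it reaches from about 0.425 to 0.95 m from the base axis. Payload 4.7 kg.
Tool frame: the origin (TCP) lies between the finger pads; the fingertips stand 17 mm ahead of it and the grasp point (between the pads) lies 2 mm behind it (arm.tips_ahead is the distance from the TCP to the fingertips, in m); z points along the fingers, y is the line along which they close (so a half turn about z gives the same grasp; the last joint's range is limited). The gripper opens to 85 mm and grips with 20 to 120 N. Pads are 22 mm wide; open, the fingers measure 114 mm over their backs; the gripper's body (76 mm by 85 mm) begins 54 mm behind the grasp point. The pads swing forward as they close: fully open they stand 13 mm farther back than shut.
Start: joints at [-1.14, 0.469, -0.049, 1.532, 0.024, 1.141, -0.082], TCP at [0.3, 0.605, 0.248] pointing down, gripper open.
Joint ranges: [-2.59, 2.59], [-0.33, 1.99], [-1.39, 1.29], [0.1, 2.45], [-1.04, 4.18], [0.21, 1.99], [-2.66, 2.66]. Speed limits (rad/s): [2.57, 2.57, 3.14, 3.14, 3.14, 3.14, 3.14].

## Interface

Orientations are given as a unit quaternion [w, x, y, z].
In Python, from plant import telemetry, vision, ticket, models, arm gives the robot as it stands.
- The arm moves only by the tool servo_tool, never from a script. Its argument "commands" is a list of rows, each a list of 7 numbers: the shift along the tool's x, y, z normalised to -1 to 1, where 1 is 5 cm, then the turn, a rotation vector about the tool's x, y, z normalised to -1 to 1, where 1 is 0.12 rad, then the closure, from 0 (fully open) to 1 (shut). A call has 1 to 5 rows; each row shifts and turns the commanded pose from where the row before left it, along the tool's axes as they then stand; what a row does not reach is not made up. A row lasts 1/8 s, in which the tool goes at most 62.5 mm and 10.7 degrees, less where a joint would pass 70% of its speed; a pose out of reach is approached as far as the arm can. A call with a number of a shift or a turn outside -1 to 1 is refused whole. A call with a gripper value outside its range is refused whole. The fingers move at their own pace and stop on an object; "newtons" is the grip in N (left out, the last holds). Time passes only in rows, so rows that do not move let the fingers close. It gives the time, the measured TCP pose, the force, the opening and the grip force at its end, in the units of the state.
- telemetry.get_obs(): the state, without advancing time (a new reading comes with each control period).
- vision.grab_frame(name): name is "side" or "top"; returns (picture, depth): 400x640x3 uint8, red, green, blue; 400x640 float32, m along the optical axis (not along the pixel's ray), 0 where there is no reading.
- vision.calibration(name): a dict with "K" (3x3 intrinsics, pixels), "k1" (the pictures are not rectified: a ray, as slopes to the right and down, at radius r is drawn at 1 + k1 r^2 times it, then the intrinsics apply), "rvec" (rotation vector, rad) and "tvec" (3), from world to camera coordinates, as OpenCV has them. Camera axes: x right, y down, z forward; pixel columns grow to the right and rows downward; lengths in m; the calibration is good to about 2 mm. A picture is of the moment at which its call begins. calibration takes no time and is no camera call.
- ticket.sign_off(): hands the job in; it is judged then, once.
Trained networks look in the newest picture that a camera, given by its name, has taken for a name from the list of things; names that differ only in an ending like _2 or _b are one class to them, and where a whole thing is asked for, a point or a joint stands for the part that bears it (a point fixed in the world has none). Each returns a list of dicts, best first, with "confidence" (0 to 1); they miss things now and then, are a little off and sometimes report something else, mostly with a low value. They report only what shows in the picture. A call takes as long as a camera call. They do not tell look-alikes from the thing itself.
- models.find_in(camera, label): "position" ([column, row] in pixels, amid what is visible of it).
- models.regions_of(camera, label): "mask" (400x640 bool, what is visible of it) and "position" ([column, row] in pixels, amid what is visible of it).
The state is a dict: "time": time; "q": joint angles; "dq": joint speeds; "joint_efforts": joint torques, N m; "position": TCP position; "orientation": TCP orientation; "contact_force": force on the tool from outside, world axes, zero at the start; "moment": the same for the moment, N m; "finger_gap": finger opening in m; "grasp_force": force on a finger pad.
Only numpy, scipy, OpenCV 4.12 (cv2) and the standard library are available. Lean on these libraries where they do the work, as an engineer would, in place of code of your own. Each camera call takes 0.05 s, during which the arm holds its last target. There are 200 camera calls.

## Working session

There is one attempt and no reset: what is moved stays moved. The work goes in short steps, Python scripts to look and compute and a tool call to move; the robot and the scene stay as the last step left them, time stands still between calls to the robot, and variables do not carry over. Pictures are saved under pics/ and viewed, at most 15 in all, crops included, and the job is handed in when it is done.

Besides the shell and the picture viewer there is one more tool, called after ">>>" as name(argument=value, ...), one argument or row to a line, values as JSON. servo_tool: Moves the arm, as the interface text tells. Scaled input: -1 to 1 covers 5 cm each way for a shift and 0.12 rad each way for a turn. Its arguments: {"type":"object","properties":{"commands":{"type":"array","items":{"type":"array","items":{"type":"number"}}},"newtons":{"type":"number"}},"required":["commands"]}

```bash
mkdir -p pics; cat > h.py <<'E'
import numpy as np, cv2
from plant import telemetry, vision, ticket, models, arm
def cam(n):
    c=vision.calibration(n); R=cv2.Rodrigues(np.array(c["rvec"],float))[0]
    return np.array(c["K"],float),c["k1"],R,np.array(c["tvec"],float).ravel()
def cloud(n,depth):
    K,k1,R,t=cam(n); h,w=depth.shape
    v,u=np.mgrid[:h,:w]
    p=cv2.undistortPoints(np.stack([u,v],-1).reshape(-1,1,2).astype(float),K,np.array([k1,0,0,0.])).reshape(h,w,2)
    P=np.dstack([p*depth[...,None],depth])
    return (P-t)@R   # world
def save(n,img): cv2.imwrite(f"pics/{n}.png",cv2.cvtColor(img,cv2.COLOR_RGB2BGR))
def circ(p,z0,z1):
    q=p[(p[:,2]>z0)&(p[:,2]<z1)][:,:2].astype(np.float32)
    (c,r)=cv2.minEnclosingCircle(q); return np.round(c,4),round(r,4),len(q)
E
cat > look.py <<'E'
from h import *
for n in("top","side"):
    im,d=vision.grab_frame(n); save(n+"0",im); W=cloud(n,d); np.savez(n+"0.npz",im=im,d=d,W=W)
    for l in "flask_base riser_small riser_large cast_yellow bell pour_cup cast_white dropper_bottle".split():
        for r in models.regions_of(n,l)[:4]:
            m=r["mask"]&(d>0); p=W[m]
            if len(p)<5: continue
            zt=np.percentile(p[:,2],95); q=p[p[:,2]>zt-.006]
            print(n,l,round(r["confidence"],2),np.round(r["position"]),len(p),"med",np.round(np.median(p,0),3),"ztop",round(zt,3),"top mid",np.round((q.min(0)+q.max(0))/2,3),"ext",np.round(np.ptp(q,axis=0),3))
o=telemetry.get_obs(); print(o, arm.tips_ahead)
E
python3 look.py
```

```text
top flask_base 0.95 [447. 248.] 2074 med [ 0.45  -0.304  0.011] ztop 0.018 top mid [ 0.449 -0.305  0.018] ext [0.124 0.127 0.012]
top riser_small 0.63 [262. 239.] 292 med [0.48  0.17  0.017] ztop 0.021 top mid [0.48  0.169 0.02 ] ext [0.046 0.046 0.011]
top riser_small 0.57 [293. 259.] 254 med [0.434 0.085 0.017] ztop 0.021 top mid [0.433 0.086 0.019] ext [0.043 0.043 0.008]
top riser_large 0.72 [381. 199.] 477 med [ 0.583 -0.141  0.017] ztop 0.021 top mid [ 0.585 -0.141  0.019] ext [0.06  0.063 0.009]
top cast_yellow 0.59 [447. 250.] 2093 med [ 0.45  -0.304  0.011] ztop 0.018 top mid [ 0.45  -0.304  0.018] ext [0.127 0.124 0.012]
top cast_yellow 0.57 [359. 259.] 493 med [ 0.422 -0.081  0.016] ztop 0.027 top mid [ 0.429 -0.084  0.027] ext [0.04  0.064 0.012]
top bell 0.92 [213. 255.] 1753 med [0.438 0.283 0.067] ztop 0.11 top mid [0.44  0.297 0.111] ext [0.042 0.044 0.014]
top bell 0.16 [328. 201.] 449 med [0.578 0.001 0.016] ztop 0.026 top mid [0.577 0.01  0.026] ext [0.062 0.039 0.011]
top pour_cup 0.75 [264. 185.] 371 med [0.619 0.166 0.02 ] ztop 0.042 top mid [0.615 0.163 0.041] 
[... 1558 characters left out ...]
array([-1.13991523,  0.46860016, -0.04859792,  1.53251416,  0.02416048,
        1.14099413, -0.08227652]), 'dq': array([-0.00035658, -0.00034134,  0.00149718, -0.00023441,  0.00071983,
        0.0007973 , -0.00011514]), 'joint_efforts': array([ 6.49413214e-04, -5.10153580e+01, -4.65028128e-02, -2.38010663e+01,
        1.08005197e-02,  9.44778112e-04, -4.78864692e-06]), 'position': array([0.29951302, 0.60492437, 0.24832875]), 'orientation': array([1.58585038e-05, 2.27843159e-01, 9.73697845e-01, 3.32321231e-05]), 'contact_force': array([ 0.06304542,  0.34948186, -0.4886008 ]), 'moment': array([-0.0210005 ,  0.0044208 ,  0.01555337]), 'grasp_force': 0.0, 'finger_gap': 0.08522009435972193} 0.017
```

```bash
python3 - <<'E'
from h import *
a=np.load("top0.npz"); im=a["im"]; W=a["W"]
c=cv2.resize(im[130:330,180:500],(800,500),interpolation=cv2.INTER_CUBIC); save("crop1",c)
b=np.load("side0.npz")
for n,z in(("top",a),("side",b)):
    K,k1,R,t=cam(n); print(n,"campos",-R.T@t)
    im,W,d=z["im"].astype(int),z["W"],z["d"]
    hsv=cv2.cvtColor(z["im"],cv2.COLOR_RGB2HSV)
    for nm,ctr,r in(("y",(.43,-.083),.055),("r1",(.48,.17),.035),("r2",(.434,.087),.035),("rL",(.584,-.14),.04),("neck",(.44,.299),.03),("cup",(.615,.164),.035)):
        m=(d>0)&(np.hypot(W[...,0]-ctr[0],W[...,1]-ctr[1])<r)&(W[...,2]>(.008 if nm in("y","r1","r2","rL") else .03))
        if nm=="neck": m&=W[...,2]>.1
        p=W[m]; (cc,rr,an)=cv2.minAreaRect((p[:,:2]*1000).astype(np.float32))
        print(nm,len(p),"rect",np.round(cc,1),np.round(rr,1),round(an,1),"hsv",np.median(hsv[m],0),"z",np.round(np.percentile(p[:,2],[50,95]),4))
E
```

```text
top campos [0.41602318 0.00867836 1.33753732]
y 474 rect [415.7 -83.3] [67.4 72. ] 58.6 hsv [ 24. 125. 129.] z [0.0158 0.0272]
r1 295 rect [479.1 169.7] [47.9 48.3] 70.4 hsv [ 63. 161.  93.] z [0.0166 0.021 ]
r2 298 rect [434.3  86.1] [49.  45.9] 89.6 hsv [ 17. 188. 128.] z [0.0167 0.0209]
rL 492 rect [ 584.3 -141.2] [63.6 63.5] 45.0 hsv [ 15. 195. 128.] z [0.0166 0.0208]
neck 135 rect [439.9 296.5] [42.8 44. ] 1.4 hsv [107. 168.  83.] z [0.1114 0.1154]
cup 109 rect [614.8 163. ] [53.9 54.4] 57.9 hsv [  1. 215. 102.] z [0.0386 0.0441]
side campos [0.36471767 0.64789023 0.72476138]
y 354 rect [426.  -80.9] [51.3 70.9] 12.4 hsv [ 21. 141. 213.] z [0.0137 0.0235]
r1 364 rect [479.7 173.1] [46.3 49.8] 16.4 hsv [ 65.  198.5 147. ] z [0.0146 0.0168]
r2 308 rect [434.7  87.7] [46.7 48.8] 10.8 hsv [ 14. 236. 223.] z [0.0147 0.0166]
rL 303 rect [ 585.5 -138. ] [61.2 63.1] 54.4 hsv [ 14. 238. 225.] z [0.0148 0.0169]
neck 296 rect [439.4 300.8] [44.6 45.7] 15.7 hsv [107. 189. 107.] z [0.1095 0.1119]
cup 185 rect [615.5 165.7] [55. 55.] 0.2 hsv [  1. 206. 142.] z [0.037  0.0402]
```

View pics/crop1.png

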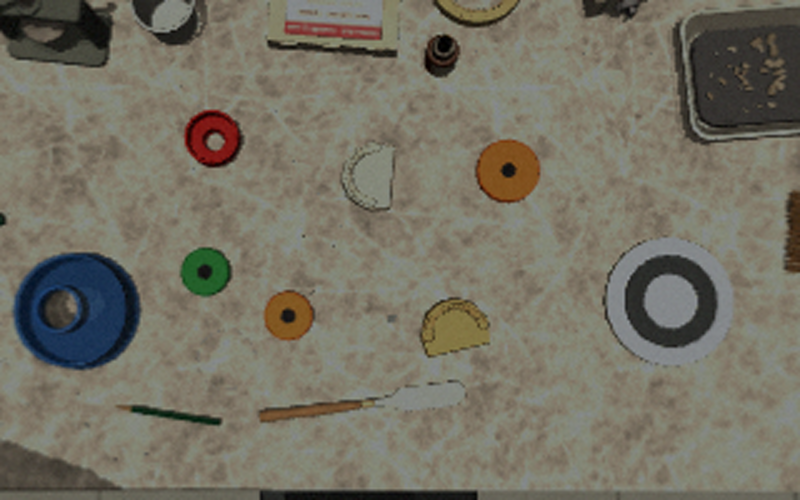

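View pics/side0.png

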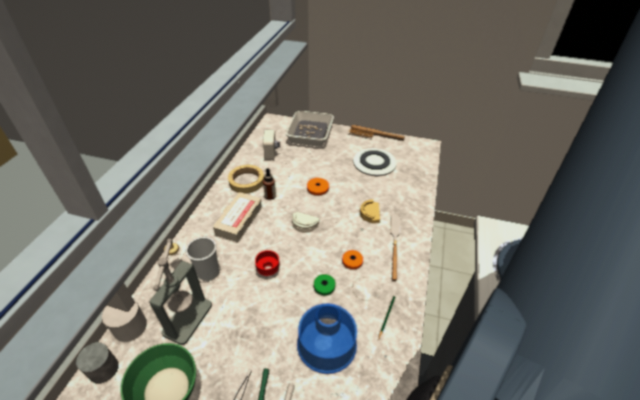

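Candidates for riser_small in the top image: orange (295,256), green (262,239) and orange (383,198). In the crop, (295,256) is the smaller orange disc at about 50 mm. (262,239) is green, and (383,198) is the 65 mm one. I choose (295,256), at about (0.4345, 0.087). The cast's straight back faces the robot, and its x axis is turned about 12°.

First I square the tool to the world axes.

>>> servo_tool(
  commands=[
    [0, 0, 0, 0, 0, -0.96, 0],
    [0, 0, 0, 0, 0, -0.96, 0],
    [0, 0, 0, 0, 0, -0.96, 0],
    [0, 0, 0, 0, 0, -0.96, 0],
    [-0.5, -1, 0, 0, 0, 0, 0.35],
  ],
  newtons=40,
)

```text
time: 1.52
position: [0.3211, 0.558, 0.2479]
orientation: [-0.001, -0.005, 1.0, 0.001]
contact_force: [1.1, -0.8, 0.1]
finger_gap: 0.0696
grasp_force: 0.0
```

>>> servo_tool(
  commands=[
    [-0.6, -1, 0, 0, 0, 0, 0.35],
    [-0.6, -1, 0, 0, 0, 0, 0.35],
    [-0.6, -1, 0, 0, 0, 0, 0.35],
    [-0.6, -1, 0, 0, 0, 0, 0.35],
    [-0.3, -1, 0, 0, 0, 0, 0.35],
  ],
)

```text
time: 2.15
position: [0.4615, 0.3029, 0.2486]
orientation: [0.001, 0.0, 1.0, 0.0]
contact_force: [-0.0, 0.8, 0.4]
finger_gap: 0.0555
grasp_force: 0.0
```

>>> servo_tool(
  commands=[
    [0, -1, 0, 0, 0, 0, 0.35],
    [0, -1, 0, 0, 0, 0, 0.35],
    [0, -1, 0, 0, 0, 0, 0.35],
    [0, -1, 0, 0, 0, 0, 0.35],
    [0, -1, 0, 0, 0, 0, 0.35],
  ],
)

```text
time: 2.78
position: [0.46, 0.0535, 0.2487]
orientation: [0.0, -0.001, 1.0, 0.0]
contact_force: [0.9, -0.3, -0.1]
finger_gap: 0.0558
grasp_force: 0.0
```

>>> servo_tool(
  commands=[
    [0, -0.8, 1, 0, 0, 0, 0.35],
    [0, 0, 1, 0, 0, 0, 0.35],
    [0, 0, 1, 0, 0, 0, 0.35],
    [0, 0, 1, 0, 0, 0, 0.35],
    [0, 0, 0.46, 0, 0, 0, 0.35],
  ],
)

```text
time: 3.4
position: [0.4589, 0.016, 0.0243]
orientation: [-0.002, -0.001, 1.0, -0.0]
contact_force: [-0.1, 0.1, -0.6]
finger_gap: 0.0557
grasp_force: 0.0
```

>>> servo_tool(
  commands=[
    [0, 0, 0, 0, 0, 0, 0.35],
    [0, 0, 0.06, 0, 0, 0, 0.35],
    [0, 0, 0.06, 0, 0, 0, 0.35],
  ],
)

```text
time: 3.78
position: [0.4612, 0.0162, 0.0216]
orientation: [0.001, -0.001, 1.0, 0.0]
contact_force: [-0.3, -0.4, -0.3]
finger_gap: 0.0556
grasp_force: 0.0
```

>>> servo_tool(
  commands=[
    [0, 0, 0.06, 0, 0, 0, 0.35],
    [0, 0, 0.0, 0, 0, 0, 0.35],
  ],
)

```text
time: 4.03
position: [0.4602, 0.0161, 0.0177]
orientation: [0.0, -0.001, 1.0, 0.0]
contact_force: [-0.2, 0.5, -0.3]
finger_gap: 0.0552
grasp_force: 0.0
```

>>> servo_tool(
  commands=[
    [0, 0, 0.05, 0, 0, 0, 0.35],
    [0, 0, 0.0, 0, 0, 0, 0.35],
  ],
)

```text
time: 4.28
position: [0.46, 0.0161, 0.0149]
orientation: [-0.0, -0.001, 1.0, 0.0]
contact_force: [0.8, -0.7, -0.2]
finger_gap: 0.0552
grasp_force: 0.0
```

>>> servo_tool(
  commands=[
    [0, 0, 0.05, 0, 0, 0, 0.35],
    [0, 0, 0.0, 0, 0, 0, 0.35],
  ],
)

```text
time: 4.53
position: [0.4603, 0.0161, 0.013]
orientation: [0.0, -0.0, 1.0, 0.0]
contact_force: [-1.4, -0.6, 6.8]
finger_gap: 0.0554
grasp_force: 3.5
```

>>> servo_tool(
  commands=[
    [0, 0, -1, 0, 0, 0, 0.1],
    [0.25, 0.7, 0, 0, 0, 0, 0.1],
    [0.266, 0.72, 0, 0, 0, 0, 0.1],
    [0, 0, 0.4, 0, 0, 0, 0.1],
    [0, 0, 0.4, 0, 0, 0, 0.1],
  ],
)

```text
time: 5.15
position: [0.4343, 0.0879, 0.0222]
orientation: [0.001, -0.001, 1.0, 0.0]
contact_force: [0.3, -0.6, -0.0]
finger_gap: 0.077
grasp_force: 0.0
```

>>> servo_tool(
  commands=[
    [0, 0, 0, 0, 0, 0, 0.1],
  ],
)

```text
time: 5.28
position: [0.4332, 0.0868, 0.0215]
orientation: [-0.002, -0.001, 1.0, -0.0]
contact_force: [-0.6, 0.4, -0.4]
finger_gap: 0.077
grasp_force: 0.0
```

>>> servo_tool(
  commands=[
    [0, 0, 0, 0, 0, 0, 0.6],
    [0, 0, 0, 0, 0, 0, 0.6],
    [0, 0, 0, 0, 0, 0, 0.6],
    [0, 0, 0, 0, 0, 0, 0.6],
  ],
  newtons=30,
)

```text
time: 5.78
position: [0.4348, 0.087, 0.0235]
orientation: [0.001, -0.0, 1.0, 0.0]
contact_force: [-0.9, -1.1, 5.6]
finger_gap: 0.0479
grasp_force: 30.2
```

>>> servo_tool(
  commands=[
    [0, 0, -0.5, 0, 0, 0, 0.6],
    [0, 0, -1, 0, 0, 0, 0.6],
    [0, 0, 0, 0, 0, 0, 0.6],
  ],
)

```text
time: 6.15
position: [0.4369, 0.0876, 0.1009]
orientation: [0.004, -0.0, 1.0, 0.001]
contact_force: [0.6, 0.2, -0.7]
finger_gap: 0.0478
grasp_force: 31.3
```

```bash
python3 - <<'E'
from h import *
# ring / base fit from stored pictures
for n in("top","side"):
    z=np.load(n+"0.npz"); im,W,d=z["im"],z["W"],z["d"]; g=cv2.cvtColor(im,cv2.COLOR_RGB2GRAY)
    near=(np.hypot(W[...,0]-.4495,W[...,1]+.3035)<.075)&(d>0)
    ring=near&(np.hypot(W[...,0]-.4495,W[...,1]+.3035)<.055)&(g<(75 if n=="top" else 100))
    disc=near&(W[...,2]>.003)
    for m,zz in((ring,.015),(disc,.009)):
        cs,_=cv2.findContours(m.astype(np.uint8),cv2.RETR_EXTERNAL,cv2.CHAIN_APPROX_NONE)
        c=max(cs,key=len).reshape(-1,1,2).astype(float)
        K,k1,R,t=cam(n); p=cv2.undistortPoints(c,K,np.array([k1,0,0,0.])).reshape(-1,2)
        r=np.c_[p,np.ones(len(p))]@R; o=-R.T@t; q=(o+r*((zz-o[2])/r[:,2])[:,None])[:,:2]
        e=cv2.fitEllipse((q*1000).astype(np.float32)); print("base",n,zz,np.round(e[0],1),np.round(e[1],1))
    # ray-plane, known top heights (r2 orange, bell neck)
for n in("top","side"):
    im,d=vision.grab_frame(n); save(n+"1",im); W=cloud(n,d); hsv=cv2.cvtColor(im,cv2.COLOR_RGB2HSV)
    m=(d>0)&(np.hypot(W[...,0]-.434,W[...,1]-.087)<.05)&(hsv[...,0]<22)&(hsv[...,0]>8)&(hsv[...,1]>150)&(W[...,2]>.04)
    print(n,m.sum(), np.round((W[m].max(0)+W[m].min(0))/2,4) if m.sum() else "")
    y,x=np.where(m)
    if len(x): save(n+"1c",cv2.resize(im[y.min()-45:y.max()+45,x.min()-45:x.max()+45],None,fx=4,fy=4))
print(telemetry.get_obs()["position"])
E
```

```text
base top 0.015 [ 449.9 -304.4] [91.3 91.4]
base top 0.009 [ 450.  -304.3] [131.5 133.4]
base side 0.015 [ 451.4 -297.1] [83.2 84.6]
base side 0.009 [ 451.5 -298.8] [126.  131.8]
top 2 [0.4563 0.0453 0.2752]
side 101 [0.4339 0.1024 0.1122]
[0.43439948 0.08709059 0.09807834]
```

View pics/side1c.png

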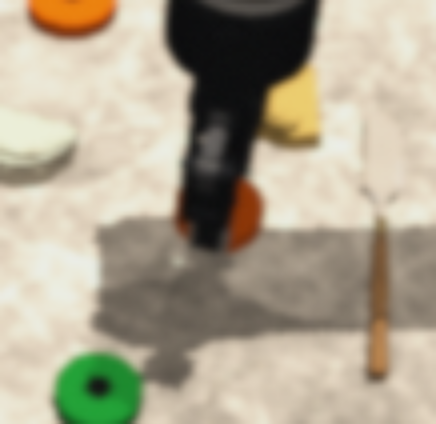

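>>> servo_tool(
  commands=[
    [-0.1, -0.97, 0, 0, 0, 0, 0.6],
    [-0.1, -0.97, 0, 0, 0, 0, 0.6],
    [-0.11, -0.97, 0, 0, 0, 0, 0.6],
    [0, -0.97, 0, 0, 0, 0, 0.6],
    [0, -0.97, 0, 0, 0, 0, 0.6],
  ],
)

```text
time: 6.88
position: [0.4489, -0.1568, 0.0962]
orientation: [-0.001, -0.001, 1.0, 0.0]
contact_force: [0.7, 0.6, -0.5]
finger_gap: 0.0476
grasp_force: 31.3
```

>>> servo_tool(
  commands=[
    [0, -0.97, 0, 0, 0, 0, 0.6],
    [0, -0.97, 0, 0, 0, 0, 0.6],
    [0, -0.97, 0.6, 0, 0, 0, 0.6],
    [0, 0, 0.4, 0, 0, 0, 0.6],
    [0, 0, 0, 0, 0, 0, 0.6],
  ],
)

```text
time: 7.5
position: [0.4479, -0.3002, 0.0447]
orientation: [-0.003, 0.0, 1.0, 0.002]
contact_force: [-0.3, -0.8, -1.5]
finger_gap: 0.0481
grasp_force: 31.4
```

```bash
python3 - <<'E'
from h import *
ps=[]
for n in("side",):
    im,d=vision.grab_frame(n); save("s2",cv2.resize(im[100:220,310:450],None,fx=5,fy=5,interpolation=cv2.INTER_CUBIC))
print(telemetry.get_obs()["position"])
E
```

```text
[ 0.44899663 -0.30003787  0.04590734]
```

View pics/s2.png

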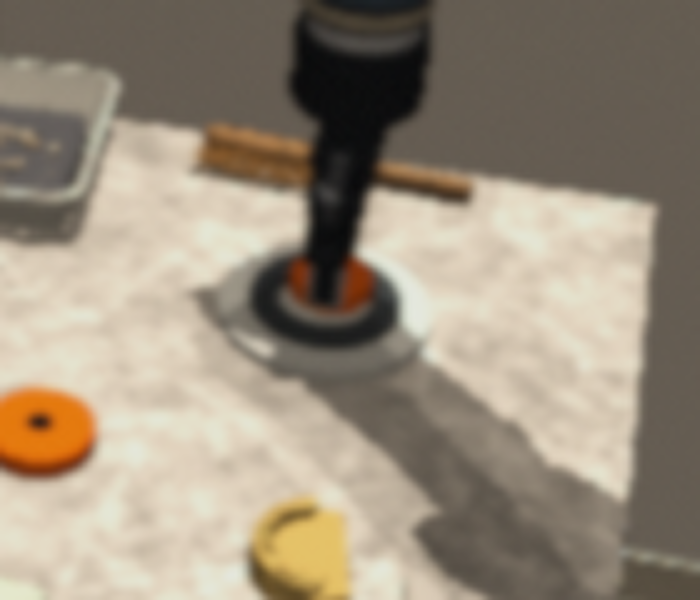

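The riser hangs at about (332,288) in the crop, over the ring centred at (327,303), and looks level. I shift 1 mm in x and 3 mm in y, then lower it.

>>> servo_tool(
  commands=[
    [-0.02, -0.06, 0, 0, 0, 0, 0.6],
    [0, 0, 0.12, 0, 0, 0, 0.6],
    [0, 0, 0, 0, 0, 0, 0.6],
  ],
)

```text
time: 7.92
position: [0.4512, -0.3035, 0.0415]
orientation: [-0.0, -0.001, 1.0, 0.0]
contact_force: [-0.0, -0.1, -0.8]
finger_gap: 0.0478
grasp_force: 31.4
```

>>> servo_tool(
  commands=[
    [0, 0, 0.06, 0, 0, 0, 0.6],
    [0, 0, 0.05, 0, 0, 0, 0.6],
    [0, 0, 0, 0, 0, 0, 0.6],
  ],
)

```text
time: 8.3
position: [0.451, -0.3038, 0.0357]
orientation: [-0.0, -0.001, 1.0, 0.0]
contact_force: [0.1, 0.3, -0.9]
finger_gap: 0.0482
grasp_force: 31.4
```

>>> servo_tool(
  commands=[
    [0, 0, 0.04, 0, 0, 0, 0.6],
    [0, 0, 0, 0, 0, 0, 0.6],
  ],
)

```text
time: 8.55
position: [0.4511, -0.3039, 0.0338]
orientation: [-0.0, -0.001, 1.0, 0.0]
contact_force: [0.1, 1.1, -1.2]
finger_gap: 0.0479
grasp_force: 31.4
```

>>> servo_tool(
  commands=[
    [0, 0, 0.04, 0, 0, 0, 0.6],
    [0, 0, 0, 0, 0, 0, 0.6],
  ],
)

```text
time: 8.8
position: [0.4513, -0.3041, 0.0326]
orientation: [0.0, -0.0, 1.0, 0.0]
contact_force: [-1.1, -0.0, 6.0]
finger_gap: 0.0477
grasp_force: 31.9
```

>>> servo_tool(
  commands=[
    [0, 0, -0.02, 0, 0, 0, 0.35],
    [0, 0, 0, 0, 0, 0, 0.3],
    [0, 0, -0.5, 0, 0, 0, 0.3],
    [0, 0, -1, 0, 0, 0, 0.1],
    [0, 0.8, -0.5, 0, 0, 0, 0],
  ],
)

```text
time: 9.43
position: [0.4519, -0.2671, 0.1354]
orientation: [0.002, 0.002, 1.0, -0.002]
contact_force: [0.3, 1.1, -0.2]
finger_gap: 0.0853
grasp_force: 0.0
```

>>> servo_tool(
  commands=[
    [0, 1, 0, 0, 0, 1, 0],
    [0, 1, 0, 0, 0, 1, 0],
    [0, 0, 0, 0, 0, 0, 0],
  ],
)

```text
time: 9.8
position: [0.4576, -0.1598, 0.1329]
orientation: [-0.0, 0.115, 0.993, 0.001]
contact_force: [0.5, -0.5, 0.5]
finger_gap: 0.0854
grasp_force: 0.0
```

```bash
cat >> h.py <<'E'
def fitplane(n,m,zz):
    cs,_=cv2.findContours(m.astype(np.uint8),cv2.RETR_EXTERNAL,cv2.CHAIN_APPROX_NONE)
    c=max(cs,key=len).reshape(-1,1,2).astype(float)
    K,k1,R,t=cam(n); p=cv2.undistortPoints(c,K,np.array([k1,0,0,0.])).reshape(-1,2)
    r=np.c_[p,np.ones(len(p))]@R; o=-R.T@t; q=(o+r*((zz-o[2])/r[:,2])[:,None])[:,:2]
    return (q*1000).astype(np.float32)
E
python3 - <<'E'
from h import *
im,d=vision.grab_frame("top"); save("t3",cv2.resize(im[200:300,330:500],None,fx=4.5,fy=4.5,interpolation=cv2.INTER_CUBIC))
W=cloud("top",d);hsv=cv2.cvtColor(im,cv2.COLOR_RGB2HSV);g=cv2.cvtColor(im,cv2.COLOR_RGB2GRAY)
r=np.hypot(W[...,0]-.45,W[...,1]+.304)
o=(r<.06)&(hsv[...,1]>130)&(hsv[...,0]<25)
e=cv2.fitEllipse(fitplane("top",o,.025)); print("riser",e, "z",np.median(W[o][:,2]))
b=(r<.08)&(W[...,2]>.003); print("base",cv2.fitEllipse(fitplane("top",b,.009)), "ring z",np.median(W[(r<.045)&(r>.032)][:,2]))
y=(np.hypot(W[...,0]-.43,W[...,1]+.083)<.055)&(hsv[...,1]>70)&(hsv[...,0]>15)&(W[...,2]>.005)
print("cast",cv2.minAreaRect(fitplane("top",y,.014)),y.sum())
print(telemetry.get_obs())
E
```

```text
riser ((447.92462158203125, -316.0422058105469), (22.25948143005371, 50.42744827270508), 76.23445892333984) z 0.025298165995548075
base ((443.17279052734375, -330.5655822753906), (72.80815887451172, 139.7379913330078), 75.69007873535156) ring z 0.015502787266304177
cast ((479.5479431152344, -158.2783203125), (51.443965911865234, 58.61725997924805), 63.40407943725586) 784
{'time': 9.85, 'q': array([ 0.05028558,  0.31032313,  0.24514688,  2.10265041, -0.11067333,
        0.74049198,  1.70284936]), 'dq': array([ 0.04595184,  0.00943035,  0.03570237, -0.01406274,  0.00780703,
       -0.00228337,  0.00978045]), 'joint_efforts': array([ -1.57416333, -35.01328468,   1.03753578, -17.27852404,
        -0.11195672,   0.04799015,  -0.08412453]), 'position': array([ 0.45732373, -0.16238462,  0.13295885]), 'orientation': array([-1.55384656e-05,  1.16710232e-01,  9.93165988e-01,  2.06779483e-04]), 'contact_force': array([0.25375778, 0.1547954 , 1.19822867]), 'moment': array([-0.06275405, -0.01368353, -0.02013531]), 'grasp_force': 0.0, 'finger_gap': 0.08529633264332402}
```

View pics/t3.png

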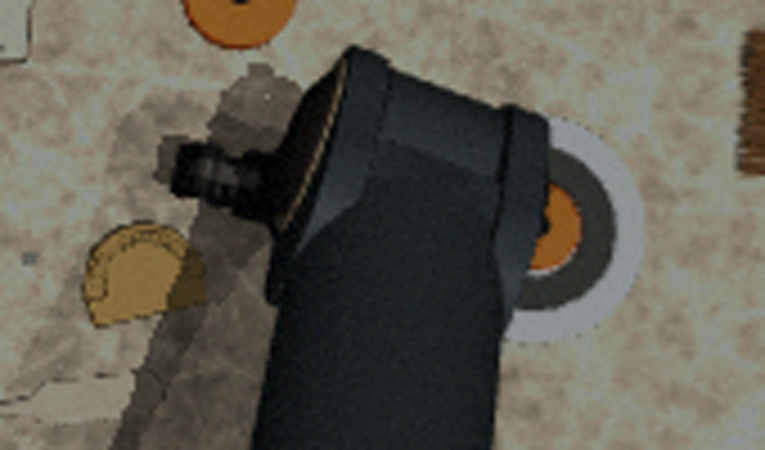

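```bash
python3 - <<'E'
from h import *
for n in("top","side"):
    z=np.load(n+"0.npz"); im,W=z["im"],z["W"]; hsv=cv2.cvtColor(im,cv2.COLOR_RGB2HSV)
    y=(np.hypot(W[...,0]-.43,W[...,1]+.083)<.052)&(hsv[...,1]>100)&(hsv[...,0]>15)&(hsv[...,0]<32)&(W[...,2]>.006)
    y=cv2.morphologyEx(y.astype(np.uint8),cv2.MORPH_OPEN,np.ones((3,3)))
    q=fitplane(n,y,.014); print(n,cv2.minAreaRect(q),y.sum(), "yaw fixed:", end="")
    a=np.radians(12); ux=np.array([np.cos(a),np.sin(a)]); uy=np.array([-ux[1],ux[0]])
    s,t=q@ux,q@uy; c=(s.max()+s.min())/2*ux+(t.max()+t.min())/2*uy; print(c,np.ptp(s),np.ptp(t))
E
```

```text
top ((422.9886779785156, -84.70877838134766), (53.09555435180664, 63.89120101928711), 0.07481181621551514) 456 yaw fixed:[425.39630574 -83.38534959] 51.31836463657288 67.73499671433757
side ((427.0690002441406, -79.14909362792969), (48.89479446411133, 77.76930236816406), 13.485987663269043) 335 yaw fixed:[426.90389065 -79.50738486] 49.09793271759469 77.59624644622136
```

>>> servo_tool(
  commands=[
    [0, 0, 0, 0, 0, -1, 0],
    [0, 0, 0, 0, 0, -1, 0],
    [0, 0, 0, 0, 0, -1, 0],
    [0, 0, 0, 0, 0, -1, 0],
    [0, 0, 0, 0, 0, -1, 0],
  ],
)

```text
time: 10.48
position: [0.4566, -0.1662, 0.1328]
orientation: [-0.0, -0.18, 0.984, -0.0]
contact_force: [-1.5, -1.4, -0.2]
finger_gap: 0.0854
grasp_force: 0.0
```

>>> servo_tool(
  commands=[
    [0, 0, 0, 0, 0, -1, 0],
    [0, 0, 0, 0, 0, -1, 0],
    [0, 0, 0, 0, 0, -1, 0],
    [0, 0, 0, 0, 0, -1, 0],
    [0, 0, 0, 0, 0, -1, 0],
  ],
)

```text
time: 11.1
position: [0.4567, -0.1655, 0.1325]
orientation: [-0.001, -0.463, 0.886, -0.001]
contact_force: [-0.9, -0.9, -1.4]
finger_gap: 0.0852
grasp_force: 0.0
```

>>> servo_tool(
  commands=[
    [0, 0, 0, 0, 0, -1, 0],
    [0, 0, 0, 0, 0, -1, 0],
    [0, 0, 0, 0, 0, -1, 0],
    [0, 0, 0, 0, 0, -1, 0],
    [0, 0, 0, 0, 0, -1, 0],
  ],
)

```text
time: 11.72
position: [0.4565, -0.1668, 0.1331]
orientation: [-0.0, -0.704, 0.711, -0.001]
contact_force: [-1.3, 1.5, -1.6]
finger_gap: 0.0853
grasp_force: 0.0
```

>>> servo_tool(
  commands=[
    [0, 0, 0, 0, 0, -1, 0],
    [0, 0, 0, 0, 0, -0.7, 0],
    [0, 0, 0, 0, 0, 0, 0],
  ],
)

```text
time: 12.1
position: [0.4611, -0.1489, 0.1114]
orientation: [0.008, 0.764, -0.645, 0.007]
contact_force: [-1.0, -0.2, 0.6]
finger_gap: 0.0856
grasp_force: 0.0
```

```bash
python3 -c "
from h import *
o=telemetry.get_obs(); print(np.round(o['q'],3),o['position'],o['orientation'],np.round(o['dq'],2))"
```

```text
[ 1.189  0.811 -1.383  2.065  0.938  1.12   2.661] [ 0.46108263 -0.14889616  0.11137342] [ 0.00752901  0.76449315 -0.64455509  0.00650242] [ 0.   -0.04 -0.01 -0.02 -0.01  0.01 -0.  ]
```

>>> servo_tool(
  commands=[
    [0, 0, 0, 0, 0, 0, 0],
  ],
)

```text
time: 12.22
position: [0.4621, -0.1492, 0.113]
orientation: [0.008, 0.764, -0.645, 0.008]
contact_force: [-0.3, 1.0, -0.8]
finger_gap: 0.0852
grasp_force: 0.0
```

>>> servo_tool(
  commands=[
    [0, 0, 0, 0, 0, 1, 0],
    [0, 0, 0, 0, 0, 1, 0],
    [0, 0, 0, 0, 0, 1, 0],
    [0, 0, 0, 0, 0, 1, 0],
    [0, 0, 0, 0, 0, 1, 0],
  ],
)

```text
time: 12.85
position: [0.4623, -0.149, 0.1137]
orientation: [-0.005, -0.538, 0.843, -0.011]
contact_force: [-0.9, -0.2, -0.2]
finger_gap: 0.0856
grasp_force: 0.0
```

>>> servo_tool(
  commands=[
    [0, 0, 0, 0, 0, 1, 0],
    [0, 0, 0, 0, 0, 1, 0],
    [0, 0, 0, 0, 0, 1, 0],
    [0, 0, 0, 0, 0, 1, 0],
    [0, 0, 0, 0, 0, 1, 0],
  ],
)

```text
time: 13.48
position: [0.4624, -0.149, 0.1138]
orientation: [-0.001, -0.265, 0.964, -0.012]
contact_force: [0.6, -1.0, 0.3]
finger_gap: 0.0852
grasp_force: 0.0
```

>>> servo_tool(
  commands=[
    [0, 0, 0, 0, 0, 1, 0],
    [0, 0, 0, 0, 0, 1, 0],
    [0, 0, 0, 0, 0, 1, 0],
    [0, 0, 0, 0, 0, 1, 0],
    [0, 0, 0, 0, 0, 1, 0],
  ],
)

```text
time: 14.1
position: [0.4624, -0.1489, 0.1139]
orientation: [0.003, 0.032, 0.999, -0.012]
contact_force: [-0.8, 0.3, -0.1]
finger_gap: 0.0854
grasp_force: 0.0
```

```bash
python3 -c "
from h import *
o=telemetry.get_obs(); print(np.round(o['q'],3),o['position'],o['orientation'],np.round(o['dq'],2))"
```

```text
[ 1.001  0.537 -1.007  2.071  0.639  0.865  1.126] [ 0.46243838 -0.14893483  0.11388829] [ 0.00269869  0.03159474  0.99942702 -0.0118374 ] [-0.15 -0.11  0.23  0.   -0.17 -0.1  -0.79]
```

>>> servo_tool(
  commands=[
    [0, 0, 0, 0, 0, 1, 0],
    [0, 0, 0, 0, 0, 1, 0],
    [0, 0, 0, 0, 0, 1, 0],
    [0, 0, 0, 0, 0, 1, 0],
    [0, 0, 0, 0, 0, 1, 0],
  ],
)

```text
time: 14.72
position: [0.4625, -0.1488, 0.114]
orientation: [0.006, 0.325, 0.945, -0.01]
contact_force: [-0.4, -0.3, -0.4]
finger_gap: 0.0854
grasp_force: 0.0
```

>>> servo_tool(
  commands=[
    [0, 0, 0, 0, 0, 1, 0],
    [0, 0, 0, 0, 0, 1, 0],
    [0, 0, 0, 0, 0, 1, 0],
    [0, 0, 0, 0, 0, 1, 0],
    [0, 0, 0, 0, 0, 0, 0],
  ],
)

```text
time: 15.35
position: [0.4625, -0.1487, 0.1139]
orientation: [0.008, 0.538, 0.843, -0.009]
contact_force: [-0.2, 0.5, -0.7]
finger_gap: 0.0855
grasp_force: 0.0
```

```bash
cat > go.py <<'E'
import sys
from h import *
from scipy.spatial.transform import Rotation as Ro
x,y,z,yaw=map(float,sys.argv[1:5])   # yaw of tool y, deg
o=telemetry.get_obs(); q=o["orientation"]; R=Ro.from_quat([q[1],q[2],q[3],q[0]])
a=np.radians(yaw); Y=np.array([np.cos(a),np.sin(a),0]); Z=np.array([0,0,-1.]); T=Ro.from_matrix(np.c_[np.cross(Y,Z),Y,Z])
dp=np.array([x,y,z])-o["position"]
print("t",o["time"],"pos",np.round(o["position"],4),"q7",np.round(o["q"],2),"gap",round(o["finger_gap"],4))
print("turn units",np.round((R.inv()*T).as_rotvec()/.12,2),"shift now",np.round(R.inv().apply(dp)/.05,2),"shift after turn",np.round(T.inv().apply(dp)/.05,2))
E
python3 go.py .4265 -.082 .10 12
```

```text
t 15.35 pos [ 0.4625 -0.1487  0.1139] q7 [ 0.82  0.44 -0.75  2.08  0.46  0.78  0.22] gap 0.0855
turn units [-0.02  0.2   1.87] shift now [ 1.52 -0.09  0.24] shift after turn [ 1.45 -0.43  0.28]
```

>>> servo_tool(
  commands=[
    [0, 0, 0, -0.01, 0.1, 0.93, 0],
    [0, 0, 0, -0.01, 0.1, 0.94, 0],
    [0.75, -0.2, 0, 0, 0, 0, 0],
    [0.7, -0.23, 0.28, 0, 0, 0, 0],
    [0, 0, 0, 0, 0, 0, 0],
  ],
)

```text
time: 15.98
position: [0.4242, -0.0798, 0.0988]
orientation: [-0.002, 0.627, 0.779, -0.001]
contact_force: [0.0, -0.8, 0.3]
finger_gap: 0.0855
grasp_force: 0.0
```

```bash
python3 go.py .4265 -.082 .018 12; python3 - <<'E'
from h import *
im,d=vision.grab_frame("side"); save("s4",cv2.resize(im[150:270,310:450],None,fx=5,fy=5,interpolation=cv2.INTER_CUBIC))
E
```

```text
t 15.975 pos [ 0.4242 -0.0798  0.0988] q7 [ 0.7   0.38 -0.73  2.2   0.4   0.69 -0.09] gap 0.0855
turn units [-0.03 -0.02  0.04] shift now [-0.06  0.04  1.62] shift after turn [-0.05  0.04  1.62]
```

View pics/s4.png

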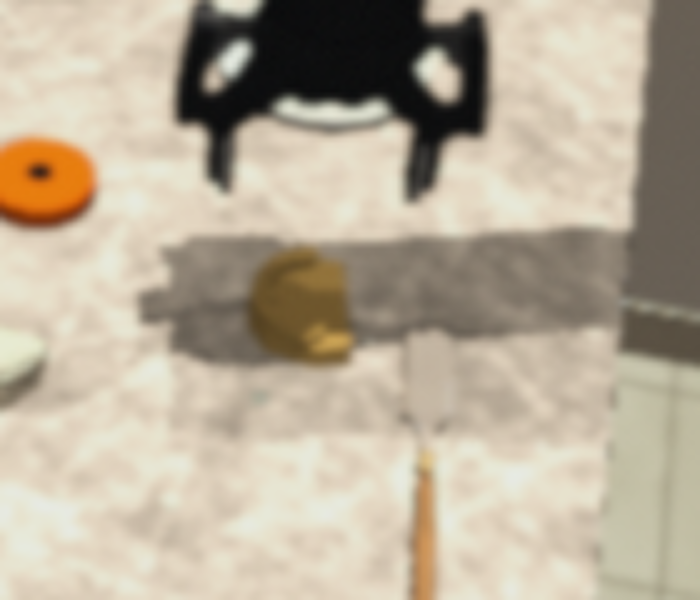

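>>> servo_tool(
  commands=[
    [-0.05, 0.04, 0.5, 0, 0, 0, 0.2],
    [0, 0, 0.5, 0, 0, 0, 0.2],
    [0, 0, 0.4, 0, 0, 0, 0.2],
    [0, 0, 0.2, 0, 0, 0, 0.2],
    [0, 0, 0, 0, 0, 0, 0.2],
  ],
)

```text
time: 16.65
position: [0.4285, -0.084, 0.0188]
orientation: [-0.001, 0.63, 0.777, -0.0]
contact_force: [0.4, 0.1, -0.2]
finger_gap: 0.0683
grasp_force: 0.0
```

```bash
python3 go.py .4265 -.082 .0175 12
```

```text
t 16.65 pos [ 0.4285 -0.084   0.0188] q7 [ 0.57  0.53 -0.58  2.24  0.58  0.53 -0.25] gap 0.0683
turn units [-0.02 -0.02 -0.01] shift now [ 0.05 -0.03  0.03] shift after turn [ 0.05 -0.03  0.03]
```

>>> servo_tool(
  commands=[
    [0.03, -0.03, 0.03, 0, 0, 0, 0.2],
    [0, 0, 0, 0, 0, 0, 0.6],
    [0, 0, 0, 0, 0, 0, 0.6],
    [0, 0, 0, 0, 0, 0, 0.6],
    [0, 0, 0, 0, 0, 0, 0.6],
  ],
  newtons=35,
)

```text
time: 17.27
position: [0.4264, -0.0825, 0.0183]
orientation: [-0.001, 0.63, 0.777, -0.001]
contact_force: [-1.6, -0.7, 6.8]
finger_gap: 0.0507
grasp_force: 35.5
```

>>> servo_tool(
  commands=[
    [0, 0, -0.3, 0, 0, 0, 0.6],
    [0, 0, -0.7, 0, 0, 0, 0.6],
    [0, 0, -0.8, 0, 0, 0, 0.6],
    [0, 0, 0, 0, 0, 0, 0.6],
  ],
)

```text
time: 17.77
position: [0.4288, -0.0828, 0.1106]
orientation: [0.002, 0.63, 0.777, 0.001]
contact_force: [0.0, 0.3, 0.0]
finger_gap: 0.0507
grasp_force: 37.1
```

```bash
python3 go.py .4505 -.304 .10 12; python3 - <<'E'
from h import *
im,d=vision.grab_frame("side"); save("s5",cv2.resize(im[130:250,310:450],None,fx=5,fy=5,interpolation=cv2.INTER_CUBIC))
im,d=vision.grab_frame("top"); 
W=cloud("top",d);hsv=cv2.cvtColor(im,cv2.COLOR_RGB2HSV)
r=np.hypot(W[...,0]-.45,W[...,1]+.304)
o=(r<.06)&(hsv[...,1]>130)&(hsv[...,0]<25)
print("riser",cv2.fitEllipse(fitplane("top",o,.025)),np.median(W[o][:,2]))
b=(r<.08)&(W[...,2]>.003); print("base",cv2.fitEllipse(fitplane("top",b,.009)))
E
```

```text
t 17.775 pos [ 0.4288 -0.0828  0.1106] q7 [ 0.73  0.37 -0.75  2.18  0.39  0.72 -0.08] gap 0.0507
turn units [ 0.03  0.01 -0.01] shift now [-4.42 -0.49  0.22] shift after turn [-4.42 -0.49  0.21]
riser ((451.1108093261719, -303.7929382324219), (48.041175842285156, 49.944950103759766), 2.81498646736145) 0.02519299275925143
base ((450.5504150390625, -304.4187316894531), (129.85140991210938, 133.55563354492188), 2.4751646518707275)
```

View pics/s5.png

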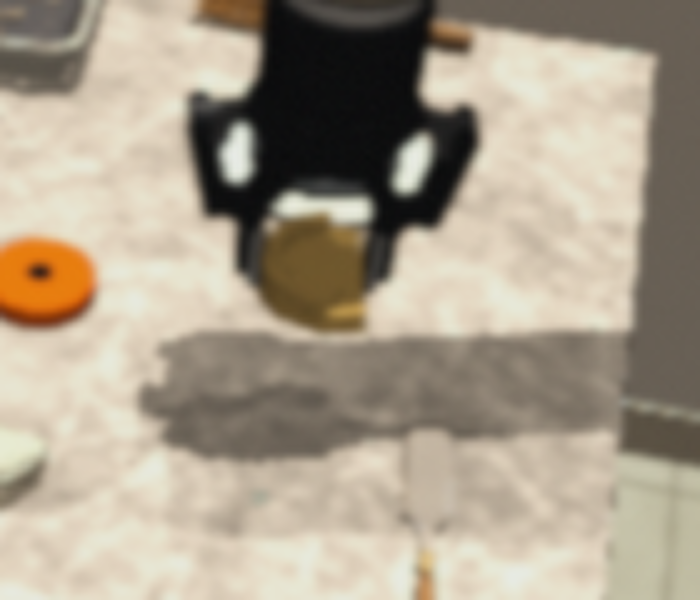

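>>> servo_tool(
  commands=[
    [-0.9, -0.1, 0, 0, 0, 0, 0.6],
    [-0.9, -0.1, 0, 0, 0, 0, 0.6],
    [-0.9, -0.1, 0, 0, 0, 0, 0.6],
    [-0.9, -0.1, 0, 0, 0, 0, 0.6],
    [-0.82, -0.1, 0, 0, 0, 0, 0.6],
  ],
)

```text
time: 18.5
position: [0.4469, -0.3051, 0.1055]
orientation: [-0.003, 0.63, 0.777, -0.0]
contact_force: [-0.2, 1.1, -1.0]
finger_gap: 0.0504
grasp_force: 37.1
```

>>> servo_tool(
  commands=[
    [0, 0, 0.5, 0, 0, 0, 0.6],
    [0, 0, 0.5, 0, 0, 0, 0.6],
    [0, 0, 0, 0, 0, 0, 0.6],
  ],
)

```text
time: 18.88
position: [0.4455, -0.3026, 0.0543]
orientation: [-0.005, 0.629, 0.777, -0.001]
contact_force: [0.1, 0.4, -0.3]
finger_gap: 0.0506
grasp_force: 37.1
```

```bash
python3 go.py .4508 -.304 .046 12
```

```text
t 18.875 pos [ 0.4455 -0.3026  0.0543] q7 [ 0.99  0.59 -0.61  1.99  0.5   0.73  0.28] gap 0.0506
turn units [-0.06 -0.06 -0.  ] shift now [-0.05  0.1   0.16] shift after turn [-0.05  0.1   0.17]
```

>>> servo_tool(
  commands=[
    [-0.05, 0.09, 0.1, 0, 0, 0, 0.6],
    [0, 0, 0.04, 0, 0, 0, 0.6],
    [0, 0, 0, 0, 0, 0, 0.6],
  ],
)

```text
time: 19.25
position: [0.4529, -0.3054, 0.0504]
orientation: [-0.001, 0.63, 0.777, -0.0]
contact_force: [0.0, 0.2, 0.4]
finger_gap: 0.0504
grasp_force: 37.1
```

```bash
python3 go.py .4508 -.304 .043 12
```

```text
t 19.25 pos [ 0.4529 -0.3054  0.0504] q7 [ 0.98  0.6  -0.6   1.98  0.51  0.72  0.27] gap 0.0504
turn units [-0.02 -0.01 -0.01] shift now [ 0.04 -0.04  0.15] shift after turn [ 0.04 -0.04  0.15]
```

>>> servo_tool(
  commands=[
    [0.02, -0.03, 0.08, 0, 0, 0, 0.6],
    [0, 0, 0, 0, 0, 0, 0.6],
  ],
)

```text
time: 19.5
position: [0.4505, -0.3046, 0.0459]
orientation: [-0.002, 0.63, 0.777, -0.0]
contact_force: [0.3, 0.1, -1.1]
finger_gap: 0.0507
grasp_force: 37.1
```

>>> servo_tool(
  commands=[
    [0, 0, 0.04, 0, 0, 0, 0.6],
    [0, 0, 0, 0, 0, 0, 0.6],
  ],
)

```text
time: 19.75
position: [0.4509, -0.3047, 0.0439]
orientation: [-0.002, 0.63, 0.777, -0.0]
contact_force: [0.2, -1.4, -1.4]
finger_gap: 0.0504
grasp_force: 37.1
```

>>> servo_tool(
  commands=[
    [0, 0, 0.03, 0, 0, 0, 0.6],
    [0, 0, 0, 0, 0, 0, 0.6],
  ],
)

```text
time: 20.0
position: [0.4511, -0.3048, 0.0434]
orientation: [-0.001, 0.63, 0.777, -0.001]
contact_force: [-3.1, 0.5, 6.5]
finger_gap: 0.0506
grasp_force: 38.1
```

>>> servo_tool(
  commands=[
    [0, 0, -0.02, 0, 0, 0, 0.3],
    [0, 0, 0, 0, 0, 0, 0.25],
    [0, 0, 0, 0, 0, 0, 0.25],
    [0, 0, -0.4, 0, 0, 0, 0.2],
    [0, 0, -1, 0, 0, 0, 0],
  ],
)

```text
time: 20.62
position: [0.45, -0.3041, 0.1135]
orientation: [-0.004, 0.63, 0.777, -0.0]
contact_force: [0.2, -0.7, 0.3]
finger_gap: 0.0839
grasp_force: 0.0
```

>>> servo_tool(
  commands=[
    [0.3, 0, -1, 0, 0, 0, 0],
    [1, 0, -1, 0, 0, 0, 0],
    [1, 0, -0.4, 0, 0, 0, 0],
    [1, 0, 0, 0, 0, 0, 0],
    [1, 0, 0, 0, 0, 0, 0],
  ],
)

```text
time: 21.25
position: [0.408, -0.0984, 0.2296]
orientation: [-0.0, 0.63, 0.777, -0.0]
contact_force: [1.9, 0.7, -0.4]
finger_gap: 0.0852
grasp_force: 0.0
```

```bash
python3 go.py .44 .299 .23 12; python3 - <<'E'
from h import *
im,d=vision.grab_frame("top"); W=cloud("top",d);hsv=cv2.cvtColor(im,cv2.COLOR_RGB2HSV)
save("t6",cv2.resize(im[190:310,380:520],None,fx=4,fy=4,interpolation=cv2.INTER_CUBIC))
r=np.hypot(W[...,0]-.45,W[...,1]+.304)
o=(r<.06)&(hsv[...,1]>100)&(hsv[...,0]<32)&(W[...,2]>.02)
print("cast+riser",cv2.minAreaRect(fitplane("top",o,.039)),np.percentile(W[o][:,2],[5,50,95]))
b=(r<.08)&(W[...,2]>.003); print("base",cv2.fitEllipse(fitplane("top",b,.009)))
z=np.load("top0.npz"); im,W=z["im"],z["W"];hsv=cv2.cvtColor(im,cv2.COLOR_RGB2HSV)
m=(np.hypot(W[...,0]-.44,W[...,1]-.298)<.03)&(W[...,2]>.103)&(hsv[...,0]>95)&(hsv[...,0]<125); 
print("neck",cv2.fitEllipse(cv2.convexHull(fitplane("top",m,.112))))
m=(np.hypot(W[...,0]-.44,W[...,1]-.298)<.09)&(W[...,2]>.003)&(hsv[...,0]>95)&(hsv[...,0]<125)
q=fitplane("top",m,.0); print("lip box",q.min(0),q.max(0))
m=(np.hypot(W[...,0]-.615,W[...,1]-.164)<.04)&(W[...,2]>.03)&((hsv[...,0]<8)|(hsv[...,0]>172))
print("cup",cv2.fitEllipse(cv2.convexHull(fitplane("top",m,.04))))
E
```

```text
t 21.25 pos [ 0.408  -0.0984  0.2296] q7 [ 0.97  0.15 -0.9   2.09  0.14  0.97  0.21] gap 0.0852
turn units [-0.  0. -0.] shift now [ 7.64  2.27 -0.01] shift after turn [ 7.64  2.28 -0.01]
cast+riser ((451.163330078125, -303.46612548828125), (52.46070098876953, 72.30097961425781), 12.126999855041504) [0.03321815 0.04073965 0.0506858 ]
base ((451.5456848144531, -304.6369934082031), (128.97071838378906, 136.08963012695312), 132.61766052246094)
neck ((439.92333984375, 296.1528015136719), (44.12977981567383, 46.25972366333008), 2.697678804397583)
lip box [380.77255 240.42534] [498.7833  369.66925]
cup ((614.6469116210938, 162.5038299560547), (54.45106887817383, 55.829917907714844), 124.3614730834961)
```

View pics/t6.png

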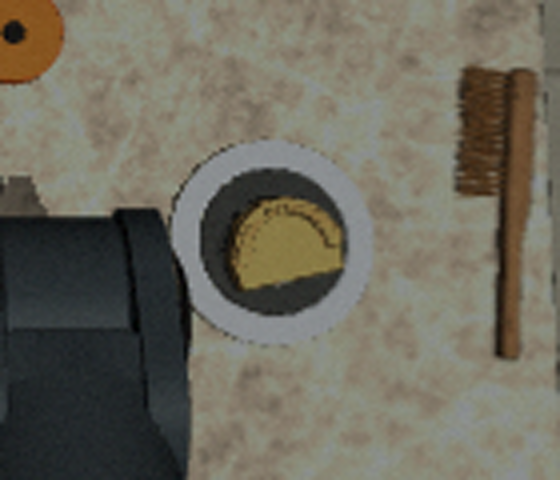

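>>> servo_tool(
  commands=[
    [0.95, 0.28, 0, 0, 0, 0, 0],
    [0.95, 0.28, 0, 0, 0, 0, 0],
    [0.95, 0.28, 0, 0, 0, 0, 0],
    [0.95, 0.28, 0, 0, 0, 0, 0],
    [0.95, 0.28, 0, 0, 0, 0, 0],
  ],
)

```text
time: 21.92
position: [0.4276, 0.1481, 0.2296]
orientation: [-0.001, 0.63, 0.777, 0.0]
contact_force: [0.7, 0.3, -0.2]
finger_gap: 0.0856
grasp_force: 0.0
```

>>> servo_tool(
  commands=[
    [0.95, 0.28, 0, 0, 0, 0, 0],
    [0.95, 0.28, 0, 0, 0, 0, 0],
    [0.95, 0.28, 0.6, 0, 0, 0, 0],
    [0, 0, 0.6, 0, 0, 0, 0],
    [0, 0, 0, 0, 0, 0, 0],
  ],
)

```text
time: 22.55
position: [0.4377, 0.2942, 0.1676]
orientation: [-0.002, 0.629, 0.777, -0.002]
contact_force: [-0.0, 0.3, 0.2]
finger_gap: 0.0853
grasp_force: 0.0
```

```bash
python3 go.py .44 .2975 .097 12;  python3 - <<'E'
from h import *
im,d=vision.grab_frame("side"); save("s7",cv2.resize(im[230:400,240:420],None,fx=3.5,fy=3.5,interpolation=cv2.INTER_CUBIC))
E
```

```text
t 22.55 pos [0.4377 0.2942 0.1676] q7 [ 0.05  0.48 -0.93  1.93  0.46  0.97 -0.89] gap 0.0853
turn units [-0.05 -0.    0.01] shift now [0.05 0.07 1.41] shift after turn [0.05 0.06 1.41]
```

View pics/s7.png

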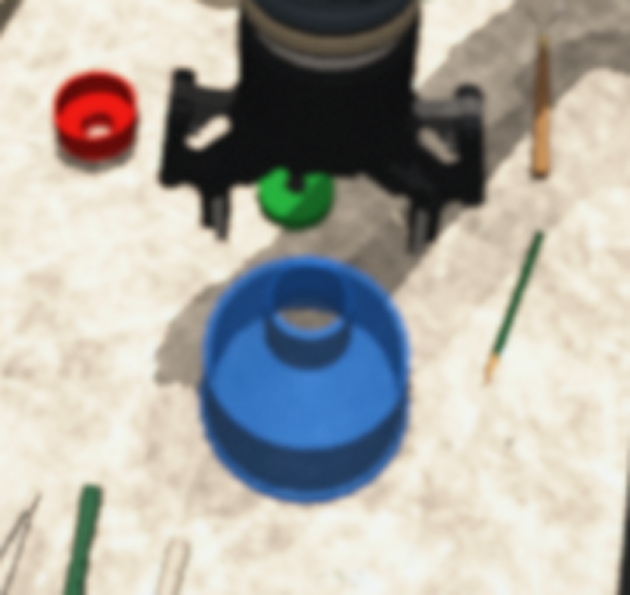

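>>> servo_tool(
  commands=[
    [0.03, 0.04, 0.5, 0, 0, 0, 0.1],
    [0, 0, 0.5, 0, 0, 0, 0.15],
    [0, 0, 0.36, 0, 0, 0, 0.15],
    [0, 0, 0, 0, 0, 0, 0.15],
    [0, 0, 0, 0, 0, 0, 0.15],
  ],
)

```text
time: 23.22
position: [0.441, 0.2971, 0.1018]
orientation: [-0.001, 0.63, 0.777, 0.001]
contact_force: [0.0, 0.5, -0.1]
finger_gap: 0.0726
grasp_force: 0.0
```

```bash
python3 go.py .44 .2975 .097 12
```

```text
t 23.225 pos [0.441  0.2971 0.1018] q7 [-0.02  0.57 -0.85  1.98  0.57  0.85 -0.98] gap 0.0726
turn units [-0.   -0.02 -0.01] shift now [ 0.01 -0.02  0.1 ] shift after turn [ 0.01 -0.02  0.1 ]
```

>>> servo_tool(
  commands=[
    [0, 0, 0.07, 0, 0, 0, 0.15],
    [0, 0, 0, 0, 0, 0, 0.7],
    [0, 0, 0, 0, 0, 0, 0.7],
    [0, 0, 0, 0, 0, 0, 0.7],
    [0, 0, 0, 0, 0, 0, 0.7],
  ],
  newtons=50,
)

```text
time: 23.85
position: [0.4403, 0.2968, 0.0975]
orientation: [-0.001, 0.63, 0.777, -0.0]
contact_force: [-2.4, -1.3, 5.8]
finger_gap: 0.0443
grasp_force: 51.4
```

```bash
python3 go.py .44 .2975 .26 12
```

```text
t 23.85 pos [0.4403 0.2968 0.0975] q7 [-0.03  0.58 -0.85  1.98  0.57  0.84 -0.98] gap 0.0443
turn units [-0.02 -0.01 -0.01] shift now [ 0.02 -0.01 -3.25] shift after turn [ 0.01 -0.   -3.25]
```

>>> servo_tool(
  commands=[
    [0, 0, -0.3, 0, 0, 0, 0.7],
    [0, 0, -0.6, 0, 0, 0, 0.7],
    [0, 0, -0.8, 0, 0, 0, 0.7],
    [0, 0, -0.5, 0, 0, 0, 0.7],
    [0, 0, 0, 0, 0, 0, 0.7],
  ],
)

```text
time: 24.48
position: [0.4415, 0.2974, 0.209]
orientation: [-0.001, 0.63, 0.777, 0.002]
contact_force: [-0.0, 0.2, -3.5]
finger_gap: 0.0446
grasp_force: 52.1
```

```bash
python3 go.py .451 -.304 .205 12; python3 - <<'E'
from h import *
o=telemetry.get_obs(); p=o["position"]
for n in("side","top"):
    im,d=vision.grab_frame(n); W=cloud(n,d); hsv=cv2.cvtColor(im,cv2.COLOR_RGB2HSV)
    m=(d>0)&(np.hypot(W[...,0]-p[0],W[...,1]-p[1])<.08)&(hsv[...,0]>95)&(hsv[...,0]<125)&(hsv[...,1]>120)
    q=W[m&(W[...,2]<p[2]-.06)]
    print(n,p,q.min(0),q.max(0),(q.min(0)+q.max(0))/2,o["contact_force"],o["moment"])
    if n=="side": save("s8",cv2.resize(im[200:400,220:440],None,fx=3,fy=3,interpolation=cv2.INTER_CUBIC))
E
```

```text
t 24.475 pos [0.4415 0.2974 0.209 ] q7 [ 0.08  0.44 -0.96  1.88  0.42  1.04 -0.85] gap 0.0446
turn units [ 0.02 -0.03 -0.01] shift now [-11.81  -2.3    0.04] shift after turn [-11.8   -2.31   0.08]
side [0.44146873 0.29735862 0.20899411] [ 0.38569436  0.24782469 -0.00075775] [0.49612055 0.35973749 0.14891826] [0.44090746 0.30378109 0.07408025] [-0.03364519  0.24869202 -3.48252984] [-0.02324338 -0.04655569  0.01232337]
top [0.44146873 0.29735862 0.20899411] [ 0.40936782  0.23869754 -0.00117544] [0.49875943 0.33695591 0.14871332] [0.45406362 0.28782672 0.07376894] [-0.03364519  0.24869202 -3.48252984] [-0.02324338 -0.04655569  0.01232337]
```

View pics/s8.png

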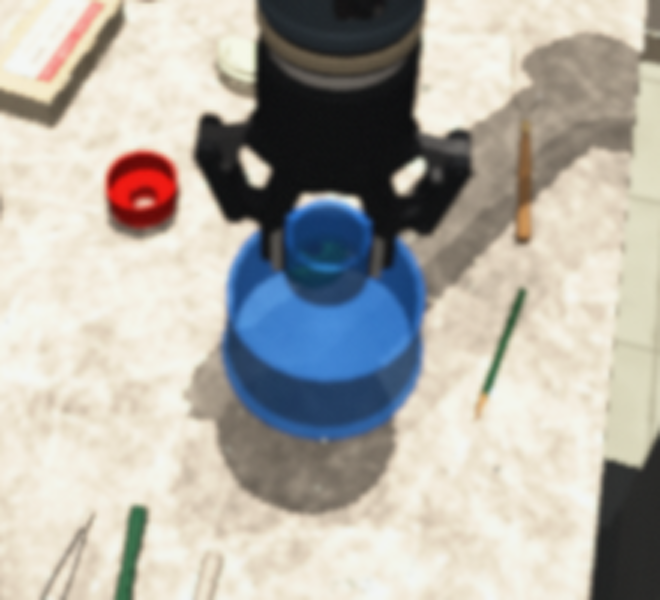

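The bell is lifted and upright, with its neck held between the pads at about (325,250) in the crop. I carry it over the base.

>>> servo_tool(
  commands=[
    [-0.9, -0.18, 0, 0, 0, 0, 0.7],
    [-0.9, -0.18, 0, 0, 0, 0, 0.7],
    [-0.9, -0.18, 0, 0, 0, 0, 0.7],
    [-0.9, -0.18, 0, 0, 0, 0, 0.7],
    [-0.9, -0.18, 0, 0, 0, 0, 0.7],
  ],
)

```text
time: 25.2
position: [0.4421, 0.0653, 0.2054]
orientation: [-0.002, 0.63, 0.777, -0.001]
contact_force: [1.4, -0.3, -2.8]
finger_gap: 0.0443
grasp_force: 52.1
```

>>> servo_tool(
  commands=[
    [-0.9, -0.18, 0, 0, 0, 0, 0.7],
    [-0.9, -0.18, 0, 0, 0, 0, 0.7],
    [-0.9, -0.18, 0, 0, 0, 0, 0.7],
    [-0.9, -0.18, 0, 0, 0, 0, 0.7],
    [-0.9, -0.18, 0, 0, 0, 0, 0.7],
  ],
)

```text
time: 25.82
position: [0.4446, -0.1637, 0.205]
orientation: [-0.003, 0.63, 0.777, -0.001]
contact_force: [0.6, -0.9, -3.2]
finger_gap: 0.0446
grasp_force: 52.1
```

>>> servo_tool(
  commands=[
    [-0.9, -0.18, 0, 0, 0, 0, 0.7],
    [-0.9, -0.18, 0, 0, 0, 0, 0.7],
    [-0.9, -0.14, 0, 0, 0, 0, 0.7],
    [0, 0, 0, 0, 0, 0, 0.7],
    [0, 0, 0, 0, 0, 0, 0.7],
  ],
)

```text
time: 26.45
position: [0.4485, -0.2986, 0.2048]
orientation: [-0.003, 0.63, 0.777, 0.0]
contact_force: [0.1, 1.2, -2.3]
finger_gap: 0.0443
grasp_force: 52.1
```

```bash
python3 go.py .451 -.304 .175 12
```

```text
t 26.45 pos [ 0.4485 -0.2986  0.2048] q7 [ 1.17  0.42 -0.85  1.87  0.37  1.02  0.38] gap 0.0443
turn units [-0.03 -0.04 -0.  ] shift now [-0.12  0.03  0.59] shift after turn [-0.12  0.03  0.6 ]
```

>>> servo_tool(
  commands=[
    [-0.1, 0.03, 0, 0, 0, 0, 0.7],
    [0, 0, 0.3, 0, 0, 0, 0.7],
    [0, 0, 0.3, 0, 0, 0, 0.7],
    [0, 0, 0, 0, 0, 0, 0.7],
    [0, 0, 0, 0, 0, 0, 0.7],
  ],
)

```text
time: 27.08
position: [0.4518, -0.3039, 0.1761]
orientation: [-0.001, 0.63, 0.777, -0.0]
contact_force: [-0.3, 0.2, -3.2]
finger_gap: 0.0441
grasp_force: 51.9
```

```bash
python3 go.py .451 -.304 .125 12; python3 - <<'E'
from h import *
im,d=vision.grab_frame("side"); save("s9",cv2.resize(im[70:210,300:460],None,fx=4,fy=4,interpolation=cv2.INTER_CUBIC))
E
```

```text
t 27.075 pos [ 0.4518 -0.3039  0.1761] q7 [ 1.15  0.46 -0.83  1.89  0.41  0.97  0.35] gap 0.0441
turn units [-0.02 -0.02 -0.  ] shift now [-0.   -0.01  1.02] shift after turn [ 0.   -0.02  1.02]
```

View pics/s9.png

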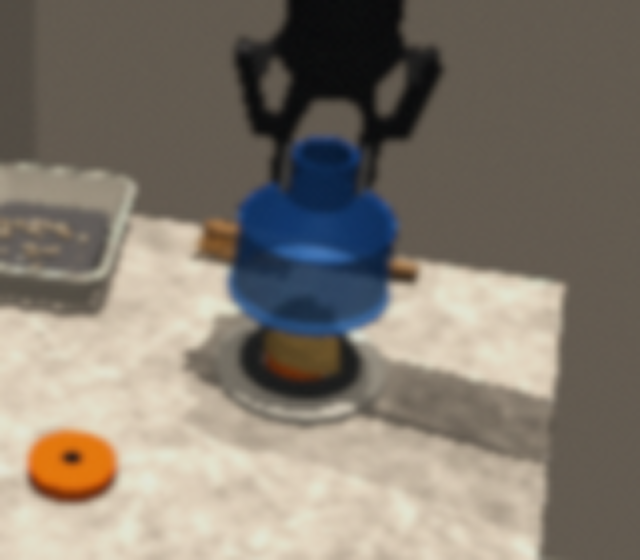

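>>> servo_tool(
  commands=[
    [0, 0, 0.2, 0, 0, 0, 0.7],
    [0, 0, 0.2, 0, 0, 0, 0.7],
    [0, 0, 0.2, 0, 0, 0, 0.7],
    [0, 0, 0.2, 0, 0, 0, 0.7],
    [0, 0, 0.2, 0, 0, 0, 0.7],
  ],
)

```text
time: 27.75
position: [0.4515, -0.304, 0.1254]
orientation: [-0.002, 0.63, 0.777, -0.0]
contact_force: [-0.8, -0.5, -2.9]
finger_gap: 0.0445
grasp_force: 52.1
```

>>> servo_tool(
  commands=[
    [0, 0, 0, 0, 0, 0, 0.7],
    [0, 0, 0.08, 0, 0, 0, 0.7],
    [0, 0, 0.08, 0, 0, 0, 0.7],
    [0, 0, 0, 0, 0, 0, 0.7],
  ],
)

```text
time: 28.25
position: [0.4513, -0.304, 0.118]
orientation: [-0.002, 0.63, 0.777, -0.0]
contact_force: [0.1, -0.6, -3.7]
finger_gap: 0.0441
grasp_force: 52.0
```

```bash
python3 go.py .451 -.304 .1065 12
```

```text
t 28.25 pos [ 0.4513 -0.304   0.118 ] q7 [ 1.11  0.53 -0.78  1.94  0.48  0.87  0.28] gap 0.0441
turn units [-0.02 -0.02 -0.01] shift now [ 0.   -0.01  0.23] shift after turn [ 0.   -0.01  0.23]
```

>>> servo_tool(
  commands=[
    [0, 0, 0.06, 0, 0, 0, 0.7],
    [0, 0, 0.06, 0, 0, 0, 0.7],
    [0, 0, 0, 0, 0, 0, 0.7],
  ],
)

```text
time: 28.62
position: [0.4513, -0.3039, 0.112]
orientation: [-0.002, 0.63, 0.777, -0.0]
contact_force: [-0.9, 0.2, -2.3]
finger_gap: 0.0446
grasp_force: 52.0
```

>>> servo_tool(
  commands=[
    [0, 0, 0.05, 0, 0, 0, 0.7],
    [0, 0, 0, 0, 0, 0, 0.7],
  ],
)

```text
time: 28.88
position: [0.4514, -0.304, 0.1096]
orientation: [-0.002, 0.63, 0.777, -0.0]
contact_force: [-0.3, -0.3, -2.9]
finger_gap: 0.0446
grasp_force: 52.0
```

>>> servo_tool(
  commands=[
    [0, 0, 0.04, 0, 0, 0, 0.7],
    [0, 0, 0, 0, 0, 0, 0.7],
  ],
)

```text
time: 29.12
position: [0.4514, -0.3039, 0.1076]
orientation: [-0.002, 0.63, 0.777, -0.0]
contact_force: [0.3, -0.3, -2.9]
finger_gap: 0.0445
grasp_force: 52.0
```

>>> servo_tool(
  commands=[
    [0, 0, 0.04, 0, 0, 0, 0.7],
    [0, 0, 0, 0, 0, 0, 0.7],
  ],
)

```text
time: 29.38
position: [0.4517, -0.3041, 0.1066]
orientation: [-0.001, 0.63, 0.777, -0.001]
contact_force: [-2.6, 1.0, 4.1]
finger_gap: 0.0445
grasp_force: 52.9
```

>>> servo_tool(
  commands=[
    [0, 0, 0, 0, 0, 0, 0.35],
    [0, 0, 0, 0, 0, 0, 0.2],
    [0, 0, 0, 0, 0, 0, 0.1],
    [0, 0, -0.4, 0, 0, 0, 0],
    [0, 0, -1, 0, 0, 0, 0],
  ],
)

```text
time: 30.0
position: [0.4505, -0.3035, 0.1757]
orientation: [-0.004, 0.63, 0.777, -0.0]
contact_force: [0.5, -0.6, -0.5]
finger_gap: 0.0854
grasp_force: 0.0
```

>>> servo_tool(
  commands=[
    [0, 0, -1, 0, 0, 0, 0],
    [1, 0.4, -0.2, 0, 0, 0, 0],
    [1, 0.5, 0, 0, 0, 0, 0],
    [1, 0.5, 0, 0, 0, 0, 0],
    [1, 0.5, 0, 0, 0, 0, 0],
  ],
)

```text
time: 30.62
position: [0.5039, -0.087, 0.2375]
orientation: [-0.0, 0.63, 0.777, 0.0]
contact_force: [0.8, 0.4, 0.9]
finger_gap: 0.0856
grasp_force: 0.0
```

```bash
python3 go.py .615 .163 .15 12; python3 - <<'E'
from h import *
im,d=vision.grab_frame("top"); W=cloud("top",d);hsv=cv2.cvtColor(im,cv2.COLOR_RGB2HSV)
save("t10",cv2.resize(im[190:310,380:520],None,fx=4,fy=4,interpolation=cv2.INTER_CUBIC))
m=(np.hypot(W[...,0]-.45,W[...,1]+.304)<.04)&(W[...,2]>.108)&(hsv[...,0]>95)&(hsv[...,0]<125)
print("neck",cv2.fitEllipse(cv2.convexHull(fitplane("top",m,.121))),np.median(W[m][:,2]))
E
```

```text
t 30.625 pos [ 0.5039 -0.087   0.2375] q7 [ 0.85  0.35 -0.94  1.89  0.32  1.06 -0.01] gap 0.0856
turn units [-0.   -0.   -0.01] shift now [4.43 3.21 1.75] shift after turn [4.43 3.21 1.75]
neck ((450.7209167480469, -300.22125244140625), (44.72581100463867, 47.54733657836914), 13.033238410949707) 0.12048615156278177
```

View pics/t10.png

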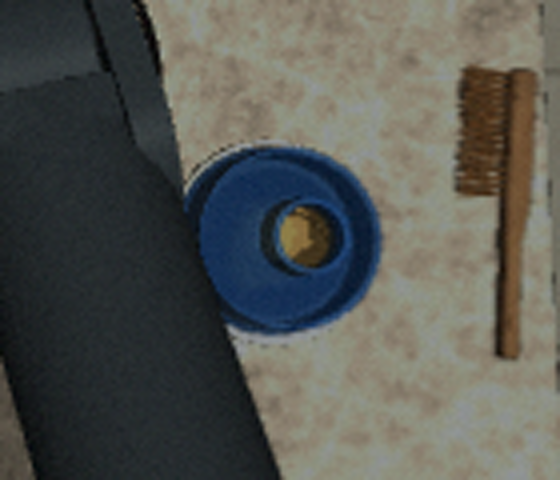

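>>> servo_tool(
  commands=[
    [0.89, 0.64, 0, 0, 0, 0, 0],
    [0.89, 0.64, 0, 0, 0, 0, 0],
    [0.89, 0.64, 0.5, 0, 0, 0, 0],
    [0.88, 0.64, 0.6, 0, 0, 0, 0],
    [0.88, 0.64, 0.6, 0, 0, 0, 0],
  ],
)

```text
time: 31.3
position: [0.6152, 0.1624, 0.1515]
orientation: [-0.001, 0.63, 0.777, 0.0]
contact_force: [1.2, 0.2, 1.2]
finger_gap: 0.0854
grasp_force: 0.0
```

>>> servo_tool(
  commands=[
    [0, 0, 0.6, 0, 0, 0, 0],
    [0, 0, 0.6, 0, 0, 0, 0],
    [0, 0, 0, 0, 0, 0, 0],
  ],
)

```text
time: 31.68
position: [0.6127, 0.1604, 0.0898]
orientation: [-0.002, 0.63, 0.777, -0.002]
contact_force: [0.7, -0.3, 0.2]
finger_gap: 0.0851
grasp_force: 0.0
```

```bash
python3 go.py .615 .163 .035 12;  python3 - <<'E'
from h import *
im,d=vision.grab_frame("side"); save("s11",cv2.resize(im[200:320,190:350],None,fx=4,fy=4,interpolation=cv2.INTER_CUBIC))
E
```

```text
t 31.675 pos [0.6127 0.1604 0.0898] q7 [ 0.21  0.71 -0.78  1.74  0.59  0.95 -0.6 ] gap 0.0851
turn units [-0.05 -0.01 -0.01] shift now [0.04 0.06 1.1 ] shift after turn [0.04 0.06 1.1 ]
```

View pics/s11.png

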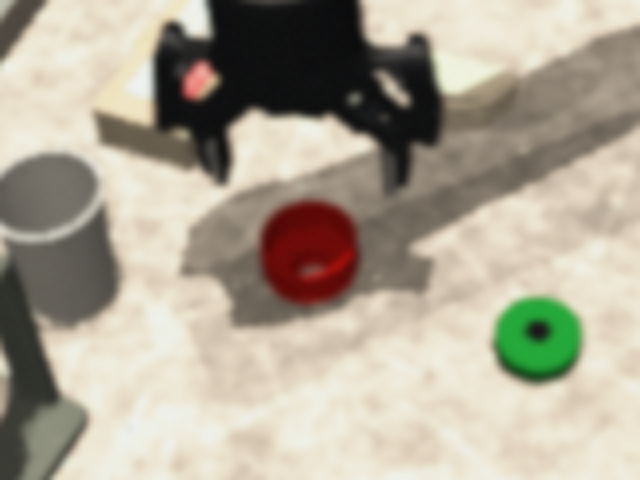

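>>> servo_tool(
  commands=[
    [0.03, 0.04, 0.5, 0, 0, 0, 0.05],
    [0, 0, 0.3, 0, 0, 0, 0.05],
    [0, 0, 0.22, 0, 0, 0, 0.05],
    [0, 0, 0, 0, 0, 0, 0.05],
    [0, 0, 0, 0, 0, 0, 0.05],
  ],
)

```text
time: 32.35
position: [0.6154, 0.1634, 0.0404]
orientation: [-0.001, 0.63, 0.777, 0.0]
contact_force: [-0.1, 0.7, 1.0]
finger_gap: 0.081
grasp_force: 0.0
```

```bash
python3 go.py .615 .163 .035 12
```

```text
t 32.35 pos [0.6154 0.1634 0.0404] q7 [ 0.18  0.77 -0.74  1.76  0.65  0.88 -0.64] gap 0.081
turn units [-0.01 -0.02 -0.01] shift now [-0.01 -0.01  0.11] shift after turn [-0.01 -0.01  0.11]
```

>>> servo_tool(
  commands=[
    [0, 0, 0.1, 0, 0, 0, 0.05],
    [0, 0, 0, 0, 0, 0, 0.05],
    [0, 0, 0, 0, 0, 0, 0.55],
    [0, 0, 0, 0, 0, 0, 0.55],
    [0, 0, 0, 0, 0, 0, 0.55],
  ],
  newtons=30,
)

```text
time: 32.98
position: [0.6152, 0.1632, 0.0354]
orientation: [-0.001, 0.63, 0.777, -0.0]
contact_force: [-1.3, -0.8, 2.7]
finger_gap: 0.0535
grasp_force: 31.4
```

>>> servo_tool(
  commands=[
    [0, 0, 0, 0, 0, 0, 0.55],
    [0, 0, 0, 0, 0, 0, 0.55],
  ],
)

```text
time: 33.22
position: [0.6152, 0.1632, 0.0353]
orientation: [-0.001, 0.63, 0.777, -0.0]
contact_force: [-2.0, 0.0, 3.8]
finger_gap: 0.0539
grasp_force: 31.6
```

>>> servo_tool(
  commands=[
    [0, 0, -0.4, 0, 0, 0, 0.55],
    [0, 0, -0.8, 0, 0, 0, 0.55],
    [0, 0, -1, 0, 0, 0, 0.55],
    [0, 0, -0.9, 0, 0, 0, 0.55],
    [0, 0, 0, 0, 0, 0, 0.55],
  ],
)

```text
time: 33.85
position: [0.6176, 0.1646, 0.1953]
orientation: [0.001, 0.63, 0.777, 0.004]
contact_force: [-0.6, 0.9, -1.0]
finger_gap: 0.0538
grasp_force: 32.1
```

```bash
python3 go.py .451 -.302 .20 12
```

```text
t 33.85 pos [0.6176 0.1646 0.1953] q7 [ 0.26  0.6  -0.86  1.65  0.5   1.11 -0.53] gap 0.0538
turn units [ 0.06 -0.02 -0.01] shift now [-8.44 -5.19 -0.15] shift after turn [-8.44 -5.2  -0.09]
```

>>> servo_tool(
  commands=[
    [-0.84, -0.52, 0, 0, 0, 0, 0.55],
    [-0.84, -0.52, 0, 0, 0, 0, 0.55],
    [-0.84, -0.52, 0, 0, 0, 0, 0.55],
    [-0.84, -0.52, 0, 0, 0, 0, 0.55],
    [-0.84, -0.52, 0, 0, 0, 0, 0.55],
  ],
)

```text
time: 34.48
position: [0.5306, -0.071, 0.1894]
orientation: [-0.002, 0.63, 0.777, -0.001]
contact_force: [0.0, 0.1, -0.1]
finger_gap: 0.054
grasp_force: 32.1
```

>>> servo_tool(
  commands=[
    [-0.84, -0.52, 0, 0, 0, 0, 0.55],
    [-0.84, -0.52, 0, 0, 0, 0, 0.55],
    [-0.84, -0.52, 0, 0, 0, 0, 0.55],
    [-0.84, -0.52, 0, 0, 0, 0, 0.55],
    [-0.84, -0.52, 0, 0, 0, 0, 0.55],
  ],
)

```text
time: 35.1
position: [0.4469, -0.3031, 0.1894]
orientation: [-0.002, 0.63, 0.777, -0.0]
contact_force: [0.1, -0.4, 0.2]
finger_gap: 0.0537
grasp_force: 32.1
```

>>> servo_tool(
  commands=[
    [0, 0, 0.2, 0, 0, 0, 0.55],
    [0, 0, 0, 0, 0, 0, 0.55],
    [0, 0, 0, 0, 0, 0, 0.55],
  ],
)

```text
time: 35.48
position: [0.4488, -0.3, 0.1799]
orientation: [-0.002, 0.628, 0.778, 0.0]
contact_force: [0.2, 1.1, -0.3]
finger_gap: 0.0537
grasp_force: 32.1
```

```bash
python3 go.py .451 -.302 .160 12
```

```text
t 35.475 pos [ 0.4488 -0.3     0.1799] q7 [ 1.19  0.47 -0.87  1.89  0.42  0.99  0.33] gap 0.0537
turn units [-0.02 -0.02  0.02] shift now [-0.05  0.04  0.4 ] shift after turn [-0.05  0.04  0.4 ]
```

>>> servo_tool(
  commands=[
    [-0.04, 0.04, 0.2, 0, 0, 0, 0.55],
    [0, 0, 0.15, 0, 0, 0, 0.55],
    [0, 0, 0, 0, 0, 0, 0.55],
    [0, 0, 0, 0, 0, 0, 0.55],
  ],
)

```text
time: 35.98
position: [0.4506, -0.3032, 0.1622]
orientation: [-0.001, 0.63, 0.777, -0.0]
contact_force: [0.5, -0.1, -0.4]
finger_gap: 0.0542
grasp_force: 32.1
```

```bash
python3 go.py .451 -.302 .143 12;  python3 - <<'E'
from h import *
im,d=vision.grab_frame("side"); save("s12",cv2.resize(im[70:190,310,][None] if 0 else im[70:190,310:430],None,fx=5,fy=5,interpolation=cv2.INTER_CUBIC))
E
```

```text
t 35.975 pos [ 0.4506 -0.3032  0.1622] q7 [ 1.17  0.49 -0.86  1.9   0.45  0.96  0.31] gap 0.0542
turn units [-0.02 -0.02 -0.01] shift now [0.02 0.01 0.38] shift after turn [0.02 0.01 0.38]
```

View pics/s12.png

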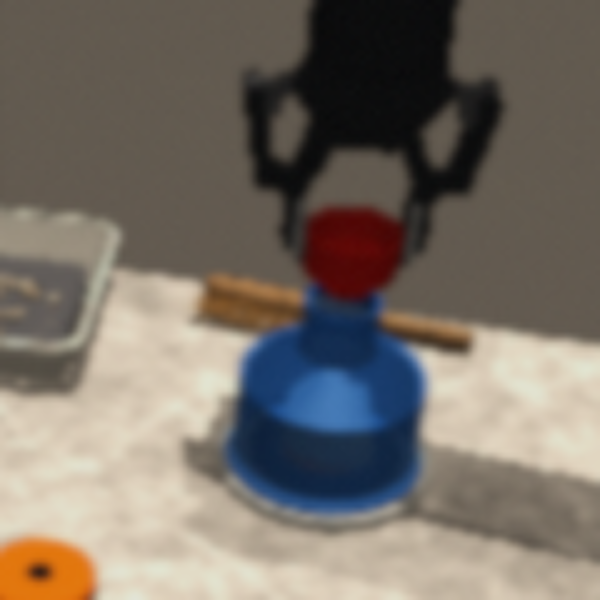

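The cup at (353,250) in the crop hangs over the neck at (343,300), in line with the camera's lean. The bell sits flat on the disc. I lower the cup.

>>> servo_tool(
  commands=[
    [0.01, 0.01, 0.08, 0, 0, 0, 0.55],
    [0, 0, 0.06, 0, 0, 0, 0.55],
    [0, 0, 0.06, 0, 0, 0, 0.55],
    [0, 0, 0, 0, 0, 0, 0.55],
  ],
)

```text
time: 36.52
position: [0.4506, -0.3026, 0.1519]
orientation: [-0.002, 0.63, 0.777, -0.0]
contact_force: [0.5, 0.7, 0.4]
finger_gap: 0.0538
grasp_force: 32.1
```

>>> servo_tool(
  commands=[
    [0, 0, 0.06, 0, 0, 0, 0.55],
    [0, 0, 0.04, 0, 0, 0, 0.55],
    [0, 0, 0, 0, 0, 0, 0.55],
  ],
)

```text
time: 36.9
position: [0.4507, -0.3026, 0.1471]
orientation: [-0.002, 0.63, 0.777, -0.0]
contact_force: [0.3, 0.4, -1.0]
finger_gap: 0.0542
grasp_force: 32.1
```

>>> servo_tool(
  commands=[
    [0, 0, 0.04, 0, 0, 0, 0.55],
    [0, 0, 0, 0, 0, 0, 0.55],
  ],
)

```text
time: 37.15
position: [0.4507, -0.3026, 0.1451]
orientation: [-0.002, 0.63, 0.777, -0.0]
contact_force: [0.6, -0.1, -0.9]
finger_gap: 0.0535
grasp_force: 32.1
```

>>> servo_tool(
  commands=[
    [0, 0, 0.04, 0, 0, 0, 0.55],
    [0, 0, 0, 0, 0, 0, 0.55],
  ],
)

```text
time: 37.4
position: [0.4507, -0.3026, 0.1431]
orientation: [-0.002, 0.63, 0.777, -0.0]
contact_force: [-0.0, 0.2, -0.3]
finger_gap: 0.0541
grasp_force: 32.1
```

>>> servo_tool(
  commands=[
    [0, 0, 0.03, 0, 0, 0, 0.55],
    [0, 0, 0, 0, 0, 0, 0.55],
  ],
)

```text
time: 37.65
position: [0.4509, -0.3027, 0.1424]
orientation: [-0.001, 0.63, 0.777, -0.001]
contact_force: [-1.7, 1.2, 5.4]
finger_gap: 0.054
grasp_force: 32.6
```

Contact at the expected height, 0.142. I release and retreat upwards.

>>> servo_tool(
  commands=[
    [0, 0, 0, 0, 0, 0, 0.25],
    [0, 0, 0, 0, 0, 0, 0.1],
    [0, 0, 0, 0, 0, 0, 0],
    [0, 0, -0.3, 0, 0, 0, 0],
    [0, 0, -0.8, 0, 0, 0, 0],
  ],
)

```text
time: 38.28
position: [0.4499, -0.3023, 0.1966]
orientation: [-0.003, 0.63, 0.777, -0.0]
contact_force: [0.8, -1.4, 0.2]
finger_gap: 0.0854
grasp_force: 0.0
```

>>> servo_tool(
  commands=[
    [0, 0, -1, 0, 0, 0, 0],
    [1, 0, 0, 0, 0, 0, 0],
    [1, 0, 0, 0, 0, 0, 0],
    [1, 0, 0, 0, 0, 0, 0],
    [1, 0, 0, 0, 0, 0, 0],
  ],
)

```text
time: 38.9
position: [0.4096, -0.1053, 0.248]
orientation: [-0.001, 0.63, 0.777, -0.0]
contact_force: [0.6, -0.1, 0.4]
finger_gap: 0.0853
grasp_force: 0.0
```

>>> servo_tool(
  commands=[
    [1, 0, 0, 0, 0, 0, 0],
    [0, 0, 0, 0, 0, 0, 0],
    [0, 0, 0, 0, 0, 0, 0],
  ],
)

```text
time: 39.28
position: [0.3996, -0.0586, 0.2479]
orientation: [-0.001, 0.63, 0.777, -0.0]
contact_force: [-0.9, 0.1, 0.5]
finger_gap: 0.085
grasp_force: 0.0
```

```bash
python3 - <<'E'
from h import *
im,d=vision.grab_frame("side"); s=cv2.resize(im[90:190,320:430],None,fx=3.5,fy=3.5,interpolation=cv2.INTER_CUBIC)
im,d=vision.grab_frame("top"); W=cloud("top",d);hsv=cv2.cvtColor(im,cv2.COLOR_RGB2HSV)
t=cv2.resize(im[200:300,390:500],None,fx=3.5,fy=3.5,interpolation=cv2.INTER_CUBIC); save("f13",np.hstack([s,t]))
m=(np.hypot(W[...,0]-.45,W[...,1]+.302)<.04)&(W[...,2]>.138)&((hsv[...,0]<8)|(hsv[...,0]>172))
print("cup",cv2.fitEllipse(cv2.convexHull(fitplane("top",m,.147))),np.percentile(W[m][:,2],[50,90]))
m=(np.hypot(W[...,0]-.45,W[...,1]+.304)<.08)&(hsv[...,0]>95)&(hsv[...,0]<125)&(W[...,2]>0)
q=W[m&(W[...,2]<.025)]; print("lip",q.min(0),q.max(0),telemetry.get_obs()["position"])
E
```

```text
cup ((450.51959228515625, -300.387939453125), (53.90471649169922, 56.708038330078125), 7.900710105895996) [0.14671146 0.14972442]
lip [ 0.38156929 -0.37704018  0.00104711] [ 0.51417147 -0.24203378  0.02494764] [ 0.39962349 -0.0592324   0.24748902]
```

View pics/f13.png

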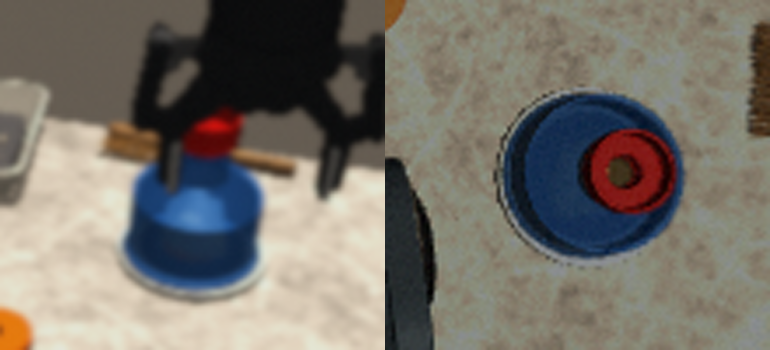

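The cup sits on the neck at (633,172) in the picture, with its top at 0.147 as expected. The bell is down on the disc.

```bash
python3 -c "
from plant import ticket
print(ticket.sign_off())"
```

```text
the job is handed in; nothing more can be done
None
```

The flask is set up and handed in: small orange riser in the recess, yellow cast on it, bell down on the base, red cup in the neck; my last measurements fit the limits, but sign-off returned no verdict.

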